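# Prop the fittings chest open

## Task

Prop the lid of the grey fittings chest open: raise the lid, swing the steel prop rod up out of its spring clip and bring the lid down so that the rod's free end sits in the slot under the lid. Then let go of the lid's bar and press straight down on top of it with shut fingers (firmly, about 12 N, never above 25 N) to prove that the prop bears it, and leave the lid standing on the rod. Leave the tools and parts round the chest where they are.

Things in the scene. Friction and masses are not known exactly. Their poses are not given: they have to be found in the camera images.
- chest: fixed open grey steel chest, 210 deep (its x) x 280 wide (its y) x 100 mm high, walls 4 mm; its origin lies at the centre of its underside, its x axis points from the front wall to the hinge side (away from the robot, turned up to 0.3 rad), z up. Some fittings lie on its floor, all in its y > 0 half and under 55 mm high
- lid (a joint): angle of the lid about the hinge on the rear rim, rad: 0 closed (flat on the rim), grows as the front edge rises, firm stop at 1.22 (so even fully open the lid leans over the inside of the chest). The lid weighs about 0.6 kg; its stiff hinge holds it by itself above about 1.15 rad, below about 0.97 rad it sinks shut. Propped with the rod in the slot it stands at about 0.87 (0.82 to 0.93)
- lid_hinge (a point): middle of the lid's hinge axis, on the rear rim: 105 mm behind the chest's origin along chest x and 100 mm up; the axis runs along chest y
- lid_bar (a point): middle of the steel bar handle of the lid: round, 12 mm thick, 100 mm long along chest y, standing 42 mm off the lid's front edge in the plane of the lid, 252 mm from the hinge axis. The gap between the bar and the lid's edge is 34 mm
- lid_slot (a point): seat of the slot, a four-walled steel pocket under the lid, 161 mm from the hinge axis, in the plane of the rod: the point where the centre of the rod's round end lies when seated (6 mm under the lid's underside). The pocket is 16 mm deep, about 21 mm long inside away from the hinge at its bottom, and flares to about 29 mm at its mouth
- prop_rod (a joint): angle of the prop rod about its pivot, rad: 0 lying level in the clip, pointing from the front wall to the rear wall; grows as its free end swings up and towards the front. Range 0 to 1.6; a stiff pivot (0.12 N m) holds it where it is left. Its end lies in line with the slot at about 1.10 when the lid stands at 0.87. A straight push of 12 N down on top of the lid's bar loads the propped rod with about 14 N, 25 N with about 30 N; do not load it with more than 36 N
- rod_pivot (a point): pivot of the rod, in a clevis inside the front wall: 80 mm in front of the chest's origin along chest x, 50 mm to its right (chest y = -50 mm), 30 mm below the rim (70 mm up). The pivot axis runs along chest y
- rod_tip (a point): centre of the rod's round free end; the rod is straight round steel, 12 mm thick, 168 mm from the pivot to this point. Near the free end, 135 mm from the pivot, it lies in a spring clip (14 mm long) whose two jaws snap open when it is pulled up with about 4 to 8 N
- primer_can: bystander: tin with a black cap, 66 mm round, 84 mm high, standing left of the chest; origin under its centre
- tape_measure: bystander: yellow tape measure 39 x 81 x 68 mm, right of the chest; origin under its centre
- pliers: bystander: pliers 182 x 58 x 14 mm, near the table's front edge; origin under its centre
- screwdriver: bystander: flat screwdriver 208 mm long, 31 mm thick, near the table's front edge; origin under its centre
- hole_saw: bystander: hole saw 50 mm round, 69 mm high, at the front left; origin under its centre
- coupling: bystander: white pipe coupling 48 mm round, 50 mm high, at the front right; origin under its centre

How it is judged:
By the outcome, as a careful person would: the job done as asked, in the order asked, and still so for the second after the job is handed in, with the robot touching nothing.
It also fails if it takes over 72 s, if anything falls off the work surface, if the arm or the gripper's body presses on something with over 40 N, if the wrist force passes 120 N, or if a joint passes its speed limit or range.

## Robot

A 7-joint arm with a two-finger parallel gripper is mounted at the origin on a cart in front of the work surface, level with it; the furniture and walls round the work are solid. World frame = base frame: x ahead of the robot, y to its left, z up, the work surface at z = 0. Lengths are in m, angles in rad, forces in N, time in s.
With the tool pointing down it reaches from about 0.4 to 0.85 m from the base axis. Payload 4.5 kg.
Tool frame: the origin (TCP) lies on the centre line of the jaws, within the pads' length; the fingertips stand 11 mm ahead of it and the grasp point (between the pads) lies 8 mm behind it; z points along the fingers, y is the line along which they close (so a half turn about z gives the same grasp; the last joint's range is limited). The gripper opens to 88 mm and grips with 3 to 60 N. Pads are 18 mm wide; open, the fingers measure 123 mm over their backs; the gripper's body (75 mm by 187 mm) begins 45 mm behind the grasp point.
Start: joints at [1.287, 0.689, -0.195, 1.565, 0.157, 0.902, -0.215], TCP at [0.195, -0.594, 0.25] pointing down, gripper open.
Joint ranges: [-3.01, 3.01], [-0.46, 2.08], [-1.47, 1.51], [0.13, 2.56], [-1, 4.14], [0.04, 2.09], [-2.66, 2.66]. Speed limits (rad/s): [2.57, 2.57, 3.14, 3.14, 3.14, 3.14, 3.14].

## Interface

Orientations are given as a unit quaternion [x, y, z, w].
In Python, from plant import * gives the robot as it stands. The module is installed in compiled form; this text tells all that it offers.
- The arm moves only by the tool send_rows, never from a script. Its argument "motion" is a list of rows, each an object of numbers: "x", "y", "z": the shift along the tool's x, y, z in cm; "rx", "ry", "rz": the turn, a rotation vector about the tool's x, y, z in rad; "jaw": the finger opening in cm, from 0 to 8.81. In form: [{"x": .., "y": .., "z": .., "rx": .., "ry": .., "rz": .., "jaw": ..}, ...]. A call has exactly 5 rows; each row shifts and turns the commanded pose from where the row before left it, along the tool's axes as they then stand; what a row does not reach is not made up. A row lasts 1/10 s, in which the tool goes at most 50 mm and 8.59 degrees, less where a joint would pass 70% of its speed; a pose out of reach is approached as far as the arm can. A call is refused whole if a number of a shift passes 5 or a number of a turn 0.15, either way. A call with a gripper value outside its range is refused whole. The fingers move at their own pace and stop on an object; "grip_force" is the grip in N (left out, the last holds). Time passes only in rows, so rows that do not move let the fingers close, or fill a call up. It gives the time, the measured TCP pose, the force, the opening and the grip force at its end, in the units of the state.
- get_state(): the state, without advancing time (a new reading comes with each control period).
- snapshot(name): name is "scene" or "top" or "wrist"; returns a dict with "img" (420x560x3 uint8, red, green, blue), "vertical_fov" (degrees; the focal length in pixels is half the picture's height over the tangent of half this angle, whatever the lens; pixels are square), "cx", "cy" (the principal point, pixels), "D" ([k1, k2, p1, p2, k3] as OpenCV has them; the pictures are not rectified), "extrinsics" (4x4, takes a point from camera to world coordinates). Camera axes: x right, y up, looking along -z (the intrinsics and any distortion apply to the point x, -y, -z); pixel columns grow to the right and rows downward; lengths in m; the calibration is good to about 2 mm. A picture is of the moment at which its call begins. There is no depth.
- finish_job(): hands the job in; it is judged then, once.
The state is a dict: "clock": time; "q": joint angles; "qd": joint speeds; "joint_torque": joint torques, N m; "tool_pos": TCP position; "eef_rot": TCP orientation; "contact_force": force on the tool from outside, world axes, zero at the start; "moment": the same for the moment, N m; "opening": opening from 0.0 (shut) to 1.0 (fully open); "finger_force": force on a finger pad.
Only numpy, scipy, OpenCV 4.12 (cv2) and the standard library are available. Lean on these libraries where they do the work, as an engineer would, in place of code of your own. Each camera call takes 0.05 s, during which the arm holds its last target. There are 200 camera calls.

## Working session

There is one attempt and no reset: what is moved stays moved. The work goes in short steps, Python scripts to look and compute and a tool call to move; the robot and the scene stay as the last step left them, time stands still between calls to the robot, and variables do not carry over. Pictures are saved under pics/ and viewed, at most 10 in all, crops included, and the job is handed in when it is done.

Besides the shell and the picture viewer there is one more tool, called as a command line: name --argument value ..., lists and objects as JSON in quotes. send_rows: Moves the arm, as the interface text tells. Its arguments: {"type":"object","properties":{"motion":{"type":"array"},"grip_force":{"type":"number"}},"required":["motion"]}

```bash
mkdir -p pics
cat > h.py <<'E'
from plant import *
import numpy as np, cv2
from scipy.spatial.transform import Rotation as R
def cam(s):
    f=210/np.tan(np.radians(s["vertical_fov"])/2)
    return np.array([[f,0,s["cx"]],[0,f,s["cy"]],[0,0,1]]),np.array(s["D"],float),np.array(s["extrinsics"])
def ray(s,uv):
    K,D,E=cam(s); p=cv2.undistortPoints(np.array([[uv]],float),K,D)[0,0]
    return E[:3,3],E[:3,:3]@np.array([p[0],-p[1],-1])
def onz(s,uv,z):
    o,d=ray(s,uv); return o+d*(z-o[2])/d[2]
def proj(s,P):
    K,D,E=cam(s); c=(np.atleast_2d(P)-E[:3,3])@E[:3,:3]*[1,-1,-1]
    return cv2.projectPoints(c,np.zeros(3),np.zeros(3),K,D)[0][:,0]
def tri(rs):
    A=0;b=0
    for o,d in rs:
        d=d/np.linalg.norm(d);M=np.eye(3)-np.outer(d,d);A=A+M;b=b+M@o
    return np.linalg.solve(A,b)
def save(s,n): cv2.imwrite(f"pics/{n}.png",s["img"][:,:,::-1])
E
python3 - <<'E'
from h import *
import pickle
a=snapshot("scene");b=snapshot("top")
pickle.dump((a,b),open("s0.pkl","wb"))
save(np and a,"scene0");save(b,"top0")
for s in (a,b): print(s["vertical_fov"],s["cx"],s["cy"],s["D"],np.round(s["extrinsics"],3))
print({k:np.round(v,3) for k,v in get_state().items()})
E
```

```text
43.285208947855686 273.6222474874537 204.21964877093205 [-0.03788121  0.          0.          0.          0.        ] [[-0.748  0.366 -0.554 -0.14 ]
 [-0.664 -0.403  0.63   0.849]
 [ 0.007  0.839  0.544  0.781]
 [ 0.     0.     0.     1.   ]]
50.832912367258814 269.8383330807949 213.27900264330108 [-0.04458688  0.          0.          0.          0.        ] [[ 0.018  0.99  -0.138  0.409]
 [-1.     0.02   0.014  0.024]
 [ 0.016  0.138  0.99   1.263]
 [ 0.     0.     0.     1.   ]]
{'clock': np.float64(0.1), 'q': array([ 1.287,  0.69 , -0.195,  1.566,  0.157,  0.903, -0.215]), 'qd': array([-0.   , -0.001,  0.002, -0.003, -0.   ,  0.001,  0.001]), 'joint_torque': array([-2.0000e-03, -5.2850e+01, -1.2710e+00, -1.5384e+01, -5.2000e-02,
        2.0000e-03,  0.0000e+00]), 'tool_pos': array([ 0.195, -0.593,  0.249]), 'eef_rot': array([ 0.987,  0.158, -0.   , -0.001]), 'contact_force': array([-0.182, -0.143,  0.094]), 'moment': array([-0.002, -0.018, -0.014]), 'finger_force': np.float64(0.0), 'opening': np.float64(1.002)}
```

View pics/scene0.png

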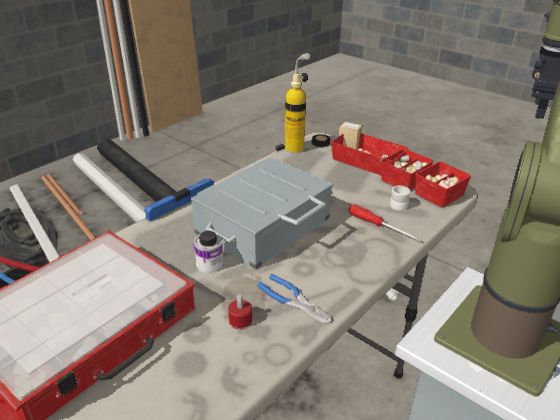

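View pics/top0.png

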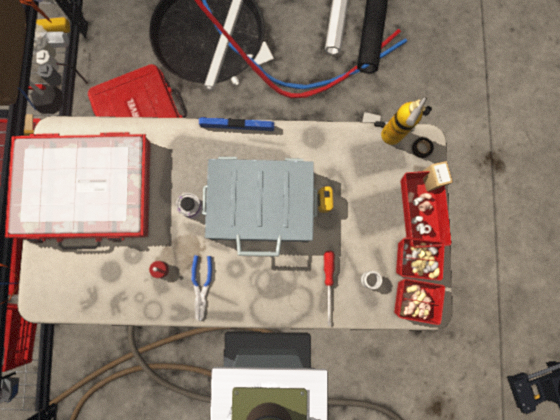

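The scene view shows the closed grey chest with its bar towards the robot. In the top view the lid spans about u 206-314, v 158-240, and the bar is at about (259,252). I'll enlarge that area.

Run:
```python
from h import *
import pickle
a,b=pickle.load(open("s0.pkl","rb"))
c=b["img"][148:262,195:335]; cv2.imwrite("pics/crop0.png",cv2.resize(c,None,fx=5,fy=5,interpolation=cv2.INTER_CUBIC)[:,:,::-1])
for uv in [(208,160),(313,160),(313,239),(208,239)]: print(uv,onz(b,uv,.104).round(4))
for uv in [(237,252),(281,253)]: print(uv,onz(b,uv,.1).round(4))
```

```text
(208, 160) [0.7121 0.1769 0.104 ]
(313, 160) [ 0.7183 -0.1061  0.104 ]
(313, 239) [ 0.5046 -0.1069  0.104 ]
(208, 239) [0.4993 0.1689 0.104 ]
(237, 252) [0.467  0.0922 0.1   ]
(281, 253) [ 0.4665 -0.0233  0.1   ]
```

View pics/crop0.png

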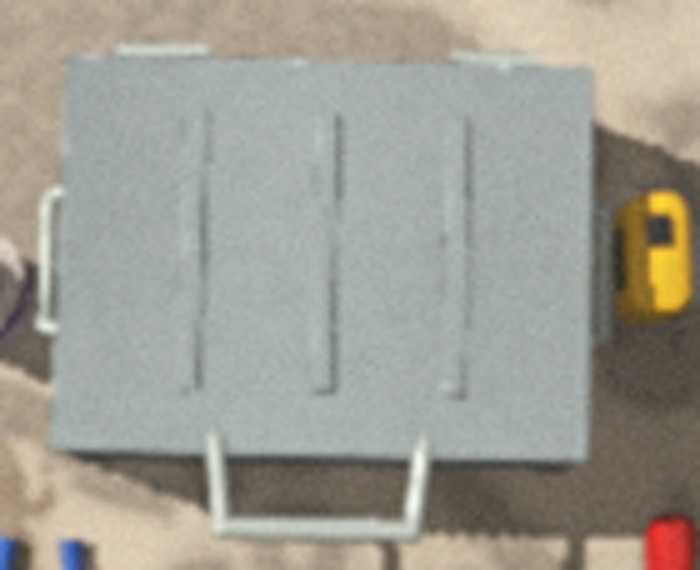

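The crop shows lid corners at about (70,57), (592,70), (585,460) and (52,452), and bar end centres at about (218,527) and (416,531).

Run:
```python
from h import *
import pickle
a,b=pickle.load(open("s0.pkl","rb"))
f=lambda p,z: onz(b,((p[0]+.5)/5-.5+195,(p[1]+.5)/5-.5+148),z)
TL,TR,BR,BL=[f(p,.106) for p in [(70,57),(592,70),(585,458),(52,450)]]
L,Rr=f((218,527),.103),f((416,531),.103)
print(TL,TR,BR,BL,L,Rr)
an=lambda v:np.arctan2(v[1],v[0])
print("yaw",an(TL-TR)-np.pi/2,an(BL-BR)-np.pi/2,an(L-Rr)-np.pi/2,an(TL-BL),an(TR-BR),an((TL+TR)-(BL+BR)))
print(np.linalg.norm(TL-TR),np.linalg.norm(BL-BR),np.linalg.norm(TL-BL),np.linalg.norm(L-Rr))
mid=(TL+TR+BL+BR)/4; bar=(L+Rr)/2; y=an(mid-bar); print("mid,bar",mid,bar,y,np.linalg.norm((bar-mid)[:2]))
# orange check: bar in scene
print(proj(a,[L,Rr,TL,TR,BL,BR]))
```

```text
[0.71433775 0.17511594 0.106     ] [ 0.7133021  -0.10584402  0.106     ] [ 0.50385434 -0.10301079  0.106     ] [0.50266402 0.17664422 0.106     ] [0.4642614  0.08878354 0.103     ] [ 0.46412338 -0.01486249  0.103     ]
yaw -0.003686096358704871 0.004256360088986 -0.0013316639142766373 -0.007219854718504303 -0.013526313450001283 -0.010356519785069353
0.2809618711683978 0.27965754691895084 0.21167924657019496 0.10364612491865052
mid,bar [0.60853956 0.03572634 0.106     ] [0.46419239 0.03696052 0.103     ] -0.008549889731429948 0.1443524445855944
[[294.68624501 222.54578035]
 [322.78898219 203.88579107]
 [191.15458633 196.59723774]
 [269.92850761 156.08631136]
 [255.1898835  231.81886513]
 [331.46757987 182.88847669]]
```

```bash
cat >> h.py <<'E'
H=np.array([.715,.036,.100]); YAW=-.004; RC=R.from_euler('z',YAW)
def pose(kind,tilt):   # tool z = forward-down by tilt
    z=np.array([np.sin(tilt),0,-np.cos(tilt)])
    if kind=="bar": x=np.array([0,1.,0]); y=np.cross(z,x)
    else: y=np.array([0,-1.,0]); x=np.cross(y,z)
    return RC*R.from_matrix(np.array([x,y,z]).T)
def bar(th,dy=.014): return H+RC.apply([-.252*np.cos(th),dy,.252*np.sin(th)])
def rod(ph,r): return H+RC.apply([-.185+r*np.cos(ph),-.05,-.03+r*np.sin(ph)])
def rows(wps,jaw,start=None):
    """wps: list of (pos, Rotation, nrows); prints tool-axis rows"""
    s=get_state(); p=np.array(s["tool_pos"]); q=R.from_quat(s["eef_rot"])
    if start: p,q=start
    out=[]
    for P,Q,n in wps:
        p0,w=p,(q.inv()*Q).as_rotvec()/n
        for i in range(n):
            t=p0+(np.asarray(P)-p0)*(i+1)/n
            out.append(np.r_[q.inv().apply(t-p)*100,w]); p=t;q=q*R.from_rotvec(w)
    print("t",s["clock"])
    for i,o in enumerate(out):
        if i%5==0: print("--")
        print('{"x":%.2f,"y":%.2f,"z":%.2f,"rx":%.3f,"ry":%.3f,"rz":%.3f,"jaw":%s}'%(*o,jaw))
def st():
    s=get_state(); print("t",round(s["clock"],2),np.round(s["tool_pos"],4),R.from_quat(s["eef_rot"]).as_matrix().round(3)[:,2],"F",np.round(s["contact_force"],2),"open",round(s["opening"],3),"ff",round(s["finger_force"],1))
E
python3 - <<'E'
from h import *
B=pose("bar",.5)
rows([([.47,-.25,.27],pose("bar",.0)*R.from_euler('z',.6),15),([.43,.05,.2],B,10)],2.6)
E
```

```text
t 0.1
--
{"x":2.46,"y":-1.60,"z":-0.14,"rx":-0.000,"ry":-0.000,"rz":-0.043,"jaw":2.6}
{"x":2.52,"y":-1.49,"z":-0.14,"rx":-0.000,"ry":-0.000,"rz":-0.043,"jaw":2.6}
{"x":2.59,"y":-1.38,"z":-0.14,"rx":-0.000,"ry":-0.000,"rz":-0.043,"jaw":2.6}
{"x":2.64,"y":-1.27,"z":-0.14,"rx":-0.000,"ry":-0.000,"rz":-0.043,"jaw":2.6}
{"x":2.70,"y":-1.15,"z":-0.14,"rx":-0.000,"ry":-0.000,"rz":-0.043,"jaw":2.6}
--
{"x":2.74,"y":-1.04,"z":-0.14,"rx":-0.000,"ry":-0.000,"rz":-0.043,"jaw":2.6}
{"x":2.78,"y":-0.92,"z":-0.14,"rx":-0.000,"ry":-0.000,"rz":-0.043,"jaw":2.6}
{"x":2.82,"y":-0.80,"z":-0.14,"rx":-0.000,"ry":-0.000,"rz":-0.043,"jaw":2.6}
{"x":2.85,"y":-0.67,"z":-0.14,"rx":-0.000,"ry":-0.000,"rz":-0.043,"jaw":2.6}
{"x":2.88,"y":-0.55,"z":-0.14,"rx":-0.000,"ry":-0.000,"rz":-0.043,"jaw":2.6}
--
{"x":2.90,"y":-0.42,"z":-0.14,"rx":-0.000,"ry":-0.000,"rz":-0.043,"jaw":2.6}
{"x":2.92,"y":-0.30,"z":-0.14,"rx":-0.000,"ry":-0.000,"rz":-0.043,"jaw":2.6}
{"x":2.93,"y":-0.17,"z":-0.14,"rx":-0.000,"ry":-0.000,"rz":-0.043,"jaw":2.6}
{"x":2.93,"y":-0.04,"z":-0.14,"rx":-0.000,"ry":-0.000,"rz":-0.043,"jaw":2.6}
{"x":2.93,"y":0.08,"z":-0.14,"rx":-0.000,"ry":-0.000,"rz":-0.043,"jaw":2.6}
--
{"x":2.24,"y":-2.03,"z":0.70,"rx":-0.048,"ry":0.015,"rz":-0.059,"jaw":2.6}
{"x":2.35,"y":-1.93,"z":0.64,"rx":-0.048,"ry":0.015,"rz":-0.059,"jaw":2.6}
{"x":2.45,"y":-1.82,"z":0.58,"rx":-0.048,"ry":0.015,"rz":-0.059,"jaw":2.6}
{"x":2.54,"y":-1.70,"z":0.54,"rx":-0.048,"ry":0.015,"rz":-0.059,"jaw":2.6}
{"x":2.63,"y":-1.57,"z":0.49,"rx":-0.048,"ry":0.015,"rz":-0.059,"jaw":2.6}
--
{"x":2.71,"y":-1.44,"z":0.46,"rx":-0.048,"ry":0.015,"rz":-0.059,"jaw":2.6}
{"x":2.79,"y":-1.30,"z":0.44,"rx":-0.048,"ry":0.015,"rz":-0.059,"jaw":2.6}
{"x":2.85,"y":-1.15,"z":0.42,"rx":-0.048,"ry":0.015,"rz":-0.059,"jaw":2.6}
{"x":2.91,"y":-1.00,"z":0.41,"rx":-0.048,"ry":0.015,"rz":-0.059,"jaw":2.6}
{"x":2.96,"y":-0.85,"z":0.41,"rx":-0.048,"ry":0.015,"rz":-0.059,"jaw":2.6}
```

send_rows --motion '[{"x": 2.5, "y": -1.6, "z": -0.14, "rz": -0.043, "jaw": 2.6}, {"x": 2.5, "y": -1.5, "z": -0.14, "rz": -0.043, "jaw": 2.6}, {"x": 2.6, "y": -1.4, "z": -0.14, "rz": -0.043, "jaw": 2.6}, {"x": 2.6, "y": -1.3, "z": -0.14, "rz": -0.043, "jaw": 2.6}, {"x": 2.7, "y": -1.15, "z": -0.14, "rz": -0.043, "jaw": 2.6}]'

```text
schema error: expected keys x, y, z, rx, ry, rz, jaw
```

send_rows --motion '[{"x": 2.7, "y": -1.0, "z": -0.14, "rz": -0.043, "jaw": 2.6}, {"x": 2.8, "y": -0.9, "z": -0.14, "rz": -0.043, "jaw": 2.6}, {"x": 2.8, "y": -0.8, "z": -0.14, "rz": -0.043, "jaw": 2.6}, {"x": 2.85, "y": -0.7, "z": -0.14, "rz": -0.043, "jaw": 2.6}, {"x": 2.9, "y": -0.55, "z": -0.14, "rz": -0.043, "jaw": 2.6}]'

```text
schema error: expected keys x, y, z, rx, ry, rz, jaw
```

send_rows --motion '[{"x": 2.9, "y": -0.4, "z": -0.14, "rz": -0.043, "jaw": 2.6}, {"x": 2.9, "y": -0.3, "z": -0.14, "rz": -0.043, "jaw": 2.6}, {"x": 2.9, "y": -0.2, "z": -0.14, "rz": -0.043, "jaw": 2.6}, {"x": 2.9, "y": 0, "z": -0.14, "rz": -0.043, "jaw": 2.6}, {"x": 2.9, "y": 0.1, "z": -0.14, "rz": -0.043, "jaw": 2.6}]'

```text
schema error: expected keys x, y, z, rx, ry, rz, jaw
```

send_rows --motion '[{"x": 2.2, "y": -2.0, "z": 0.7, "rx": -0.048, "ry": 0.015, "rz": -0.059, "jaw": 2.6}, {"x": 2.3, "y": -1.9, "z": 0.6, "rx": -0.048, "ry": 0.015, "rz": -0.059, "jaw": 2.6}, {"x": 2.4, "y": -1.8, "z": 0.6, "rx": -0.048, "ry": 0.015, "rz": -0.059, "jaw": 2.6}, {"x": 2.5, "y": -1.7, "z": 0.5, "rx": -0.048, "ry": 0.015, "rz": -0.059, "jaw": 2.6}, {"x": 2.6, "y": -1.6, "z": 0.5, "rx": -0.048, "ry": 0.015, "rz": -0.059, "jaw": 2.6}]'

```text
clock: 0.6
tool_pos: [0.2685, -0.4621, 0.2151]
eef_rot: [0.945, 0.301, 0.057, 0.113]
contact_force: [-0.3, -0.4, 0.1]
opening: 0.573
finger_force: 0.0
```

send_rows --motion '[{"x": 2.7, "y": -1.4, "z": 0.45, "rx": -0.048, "ry": 0.015, "rz": -0.059, "jaw": 2.6}, {"x": 2.8, "y": -1.3, "z": 0.45, "rx": -0.048, "ry": 0.015, "rz": -0.059, "jaw": 2.6}, {"x": 2.85, "y": -1.15, "z": 0.4, "rx": -0.048, "ry": 0.015, "rz": -0.059, "jaw": 2.6}, {"x": 2.9, "y": -1.0, "z": 0.4, "rx": -0.048, "ry": 0.015, "rz": -0.059, "jaw": 2.6}, {"x": 2.95, "y": -0.85, "z": 0.4, "rx": -0.048, "ry": 0.015, "rz": -0.059, "jaw": 2.6}]'

```text
clock: 1.1
tool_pos: [0.2831, -0.4097, 0.1975]
eef_rot: [0.925, 0.353, 0.053, 0.134]
contact_force: [0.0, 0.1, 0.6]
opening: 0.299
finger_force: 0.0
```

Run:
```python
from h import *
st(); s=snapshot("wrist"); save(s,"w1"); print(np.round(s["extrinsics"],3),proj(s,[bar(0,0),bar(0,.05),bar(0,-.05)]).round(1), get_state()["q"].round(2))
B=pose("bar",.5); b=bar(0)
rows([(b-B.apply([0,0,.08]),B,5),(b,B,5)],2.6)
```

```text
t 1.1 [ 0.2831 -0.4097  0.1975] [ 0.193 -0.209 -0.959] F [0.03 0.09 0.56] open 0.299 ff 0.0
[[ 0.639  0.768  0.04   0.315]
 [-0.715  0.574  0.4   -0.329]
 [ 0.284 -0.284  0.916  0.327]
 [ 0.     0.     0.     1.   ]] [[ 2658.8  4194.3]
 [17189.7 26656.2]
 [  479.4   561.3]] [ 1.07  0.56 -0.29  2.26  1.22  0.15 -1.19]
t 1.15
--
{"x":8.24,"y":-4.90,"z":-0.85,"rx":-0.040,"ry":0.063,"rz":-0.155,"jaw":2.6}
{"x":8.94,"y":-3.54,"z":-0.47,"rx":-0.040,"ry":0.063,"rz":-0.155,"jaw":2.6}
{"x":9.39,"y":-2.11,"z":-0.00,"rx":-0.040,"ry":0.063,"rz":-0.155,"jaw":2.6}
{"x":9.59,"y":-0.65,"z":0.55,"rx":-0.040,"ry":0.063,"rz":-0.155,"jaw":2.6}
{"x":9.52,"y":0.80,"z":1.15,"rx":-0.040,"ry":0.063,"rz":-0.155,"jaw":2.6}
--
{"x":0.00,"y":0.00,"z":1.60,"rx":0.000,"ry":-0.000,"rz":-0.000,"jaw":2.6}
{"x":0.00,"y":0.00,"z":1.60,"rx":0.000,"ry":-0.000,"rz":-0.000,"jaw":2.6}
{"x":0.00,"y":-0.00,"z":1.60,"rx":0.000,"ry":-0.000,"rz":-0.000,"jaw":2.6}
{"x":0.00,"y":0.00,"z":1.60,"rx":0.000,"ry":-0.000,"rz":-0.000,"jaw":2.6}
{"x":0.00,"y":0.00,"z":1.60,"rx":0.000,"ry":-0.000,"rz":-0.000,"jaw":2.6}
```

View pics/w1.png

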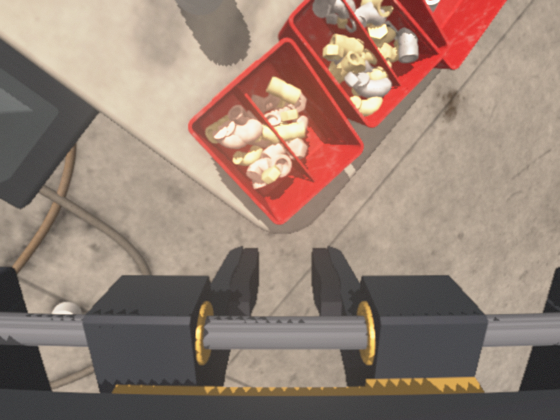

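The wrist view shows the open fingers at the bottom centre and red parts trays at about (270,130), so it is facing away from the chest. The calls that left out keys were refused and the last two ran. I'll replan from the pose it is in now, with all keys given.

```bash
sed -i 's|y=np.array(\[0,-1.,0\])|y=np.array([0,1.,0])|' h.py
python3 - <<'E'
from h import *
B=pose("bar",.5); b=bar(0)
rows([([.46,-.22,.25],pose("bar",.0)*R.from_euler('z',.6),10),(b-B.apply([0,0,.10]),B,10)],2.6)
E
```

```text
t 1.15
--
{"x":2.57,"y":-0.06,"z":-0.56,"rx":0.029,"ry":0.003,"rz":-0.023,"jaw":2.6}
{"x":2.58,"y":-0.02,"z":-0.55,"rx":0.029,"ry":0.003,"rz":-0.023,"jaw":2.6}
{"x":2.58,"y":0.03,"z":-0.54,"rx":0.029,"ry":0.003,"rz":-0.023,"jaw":2.6}
{"x":2.58,"y":0.07,"z":-0.54,"rx":0.029,"ry":0.003,"rz":-0.023,"jaw":2.6}
{"x":2.58,"y":0.12,"z":-0.53,"rx":0.029,"ry":0.003,"rz":-0.023,"jaw":2.6}
--
{"x":2.58,"y":0.16,"z":-0.53,"rx":0.029,"ry":0.003,"rz":-0.023,"jaw":2.6}
{"x":2.57,"y":0.21,"z":-0.53,"rx":0.029,"ry":0.003,"rz":-0.023,"jaw":2.6}
{"x":2.57,"y":0.25,"z":-0.52,"rx":0.029,"ry":0.003,"rz":-0.023,"jaw":2.6}
{"x":2.56,"y":0.30,"z":-0.53,"rx":0.029,"ry":0.003,"rz":-0.023,"jaw":2.6}
{"x":2.56,"y":0.34,"z":-0.53,"rx":0.029,"ry":0.003,"rz":-0.023,"jaw":2.6}
--
{"x":1.98,"y":-1.91,"z":0.62,"rx":-0.048,"ry":0.015,"rz":-0.059,"jaw":2.6}
{"x":2.08,"y":-1.82,"z":0.56,"rx":-0.048,"ry":0.015,"rz":-0.059,"jaw":2.6}
{"x":2.17,"y":-1.72,"z":0.51,"rx":-0.048,"ry":0.015,"rz":-0.059,"jaw":2.6}
{"x":2.26,"y":-1.61,"z":0.46,"rx":-0.048,"ry":0.015,"rz":-0.059,"jaw":2.6}
{"x":2.35,"y":-1.50,"z":0.42,"rx":-0.048,"ry":0.015,"rz":-0.059,"jaw":2.6}
--
{"x":2.43,"y":-1.38,"z":0.39,"rx":-0.048,"ry":0.015,"rz":-0.059,"jaw":2.6}
{"x":2.50,"y":-1.25,"z":0.36,"rx":-0.048,"ry":0.015,"rz":-0.059,"jaw":2.6}
{"x":2.56,"y":-1.12,"z":0.34,"rx":-0.048,"ry":0.015,"rz":-0.059,"jaw":2.6}
{"x":2.62,"y":-0.98,"z":0.33,"rx":-0.048,"ry":0.015,"rz":-0.059,"jaw":2.6}
{"x":2.67,"y":-0.84,"z":0.32,"rx":-0.048,"ry":0.015,"rz":-0.059,"jaw":2.6}
```

send_rows --motion '[{"x": 2.6, "y": 0, "z": -0.55, "rx": 0.029, "ry": 0.003, "rz": -0.023, "jaw": 2.6}, {"x": 2.6, "y": 0, "z": -0.55, "rx": 0.029, "ry": 0.003, "rz": -0.023, "jaw": 2.6}, {"x": 2.6, "y": 0, "z": -0.55, "rx": 0.029, "ry": 0.003, "rz": -0.023, "jaw": 2.6}, {"x": 2.6, "y": 0.1, "z": -0.55, "rx": 0.029, "ry": 0.003, "rz": -0.023, "jaw": 2.6}, {"x": 2.6, "y": 0.1, "z": -0.55, "rx": 0.029, "ry": 0.003, "rz": -0.023, "jaw": 2.6}]'

```text
clock: 1.65
tool_pos: [0.3734, -0.3146, 0.2249]
eef_rot: [0.91, 0.409, 0.027, 0.065]
contact_force: [-0.6, 0.1, 0.2]
opening: 0.297
finger_force: 0.0
```

send_rows --motion '[{"x": 2.6, "y": 0.15, "z": -0.5, "rx": 0.029, "ry": 0.003, "rz": -0.023, "jaw": 2.6}, {"x": 2.6, "y": 0.2, "z": -0.5, "rx": 0.029, "ry": 0.003, "rz": -0.023, "jaw": 2.6}, {"x": 2.6, "y": 0.25, "z": -0.5, "rx": 0.029, "ry": 0.003, "rz": -0.023, "jaw": 2.6}, {"x": 2.6, "y": 0.3, "z": -0.5, "rx": 0.029, "ry": 0.003, "rz": -0.023, "jaw": 2.6}, {"x": 2.6, "y": 0.3, "z": -0.5, "rx": 0.029, "ry": 0.003, "rz": -0.023, "jaw": 2.6}]'

```text
clock: 2.15
tool_pos: [0.4628, -0.2194, 0.2502]
eef_rot: [0.887, 0.463, 0.001, -0.003]
contact_force: [0.3, -0.5, -0.3]
opening: 0.294
finger_force: 0.0
```

send_rows --motion '[{"x": 2.0, "y": -1.9, "z": 0.6, "rx": -0.048, "ry": 0.015, "rz": -0.059, "jaw": 2.6}, {"x": 2.1, "y": -1.8, "z": 0.55, "rx": -0.048, "ry": 0.015, "rz": -0.059, "jaw": 2.6}, {"x": 2.2, "y": -1.7, "z": 0.5, "rx": -0.048, "ry": 0.015, "rz": -0.059, "jaw": 2.6}, {"x": 2.3, "y": -1.6, "z": 0.45, "rx": -0.048, "ry": 0.015, "rz": -0.059, "jaw": 2.6}, {"x": 2.35, "y": -1.5, "z": 0.4, "rx": -0.048, "ry": 0.015, "rz": -0.059, "jaw": 2.6}]'

```text
clock: 2.65
tool_pos: [0.4412, -0.0835, 0.22]
eef_rot: [0.803, 0.583, 0.09, 0.086]
contact_force: [2.2, -0.2, -1.0]
opening: 0.293
finger_force: 0.0
```

send_rows --motion '[{"x": 2.4, "y": -1.4, "z": 0.4, "rx": -0.048, "ry": 0.015, "rz": -0.059, "jaw": 2.6}, {"x": 2.5, "y": -1.25, "z": 0.35, "rx": -0.048, "ry": 0.015, "rz": -0.059, "jaw": 2.6}, {"x": 2.55, "y": -1.1, "z": 0.35, "rx": -0.048, "ry": 0.015, "rz": -0.059, "jaw": 2.6}, {"x": 2.6, "y": -1.0, "z": 0.3, "rx": -0.048, "ry": 0.015, "rz": -0.059, "jaw": 2.6}, {"x": 2.7, "y": -0.85, "z": 0.3, "rx": -0.048, "ry": 0.015, "rz": -0.059, "jaw": 2.6}]'

```text
clock: 3.15
tool_pos: [0.4321, 0.0084, 0.1979]
eef_rot: [0.723, 0.657, 0.143, 0.159]
contact_force: [-0.2, 0.5, -0.8]
opening: 0.291
finger_force: 0.0
```

Run:
```python
from h import *
s=snapshot("wrist"); st(); save(s,"w2"); print(proj(s,[bar(0,0),bar(0,.05),bar(0,-.05)]).round(1), get_state()["q"].round(2))
B=pose("bar",.5); b=bar(0)
rows([(b-B.apply([0,0,.04]),B,5),(b,B,5)],2.6)
```

```text
t 3.2 [0.4306 0.0131 0.1967] [ 0.414 -0.035 -0.91 ] F [-1.9   2.84 -0.95] open 0.295 ff 0.0
[[264.7 168. ]
 [257.3  96.8]
 [271.3 230.2]] [ 0.23  0.61 -0.76  2.56  2.04  0.65 -2.44]
t 3.2
--
{"x":0.78,"y":-0.33,"z":1.20,"rx":-0.014,"ry":0.007,"rz":-0.015,"jaw":2.6}
{"x":0.77,"y":-0.34,"z":1.20,"rx":-0.014,"ry":0.007,"rz":-0.015,"jaw":2.6}
{"x":0.77,"y":-0.34,"z":1.21,"rx":-0.014,"ry":0.007,"rz":-0.015,"jaw":2.6}
{"x":0.77,"y":-0.35,"z":1.21,"rx":-0.014,"ry":0.007,"rz":-0.015,"jaw":2.6}
{"x":0.76,"y":-0.35,"z":1.21,"rx":-0.014,"ry":0.007,"rz":-0.015,"jaw":2.6}
--
{"x":0.00,"y":0.00,"z":0.80,"rx":0.000,"ry":0.000,"rz":-0.000,"jaw":2.6}
{"x":0.00,"y":0.00,"z":0.80,"rx":0.000,"ry":0.000,"rz":-0.000,"jaw":2.6}
{"x":-0.00,"y":-0.00,"z":0.80,"rx":0.000,"ry":0.000,"rz":-0.000,"jaw":2.6}
{"x":0.00,"y":0.00,"z":0.80,"rx":0.000,"ry":0.000,"rz":-0.000,"jaw":2.6}
{"x":0.00,"y":0.00,"z":0.80,"rx":0.000,"ry":0.000,"rz":-0.000,"jaw":2.6}
```

View pics/w2.png

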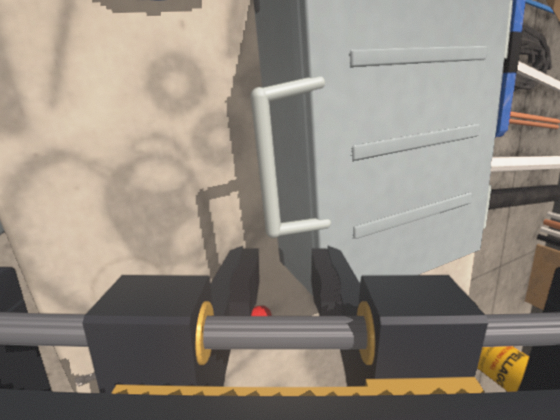

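The wrist view shows the bar from (262,93) to (275,234), about 4 px (2 mm) further back than my estimate. Joint 4 is at its range limit and joint 7 is close to its own, so I'll turn the grasp half a turn (the same grasp) with less tilt.

```bash
sed -i 's|x=np.array(\[0,1.,0\])|x=np.array([0,-1.,0])|; s|H=np.array(\[.715|H=np.array([.717|' h.py
python3 - <<'E'
from h import *
B=pose("bar",.25); b=bar(0)
s=get_state(); q=R.from_quat(s["eef_rot"])
m=pose("rod",.15)*R.from_euler('z',np.pi) # x forward
rows([(b-[.0,0,-.12],m,11),(b-B.apply([0,0,.07]),B,11)],2.6)
E
```

```text
t 3.2
--
{"x":0.37,"y":0.35,"z":-0.08,"rx":0.021,"ry":-0.018,"rz":0.135,"jaw":2.6}
{"x":0.41,"y":0.29,"z":-0.09,"rx":0.021,"ry":-0.018,"rz":0.135,"jaw":2.6}
{"x":0.45,"y":0.23,"z":-0.10,"rx":0.021,"ry":-0.018,"rz":0.135,"jaw":2.6}
{"x":0.47,"y":0.17,"z":-0.11,"rx":0.021,"ry":-0.018,"rz":0.135,"jaw":2.6}
{"x":0.49,"y":0.10,"z":-0.13,"rx":0.021,"ry":-0.018,"rz":0.135,"jaw":2.6}
--
{"x":0.49,"y":0.03,"z":-0.14,"rx":0.021,"ry":-0.018,"rz":0.135,"jaw":2.6}
{"x":0.49,"y":-0.04,"z":-0.15,"rx":0.021,"ry":-0.018,"rz":0.135,"jaw":2.6}
{"x":0.48,"y":-0.11,"z":-0.15,"rx":0.021,"ry":-0.018,"rz":0.135,"jaw":2.6}
{"x":0.46,"y":-0.17,"z":-0.16,"rx":0.021,"ry":-0.018,"rz":0.135,"jaw":2.6}
{"x":0.43,"y":-0.24,"z":-0.16,"rx":0.021,"ry":-0.018,"rz":0.135,"jaw":2.6}
--
{"x":0.39,"y":-0.29,"z":-0.16,"rx":0.021,"ry":-0.018,"rz":0.135,"jaw":2.6}
{"x":-0.23,"y":-0.00,"z":0.45,"rx":0.007,"ry":0.007,"rz":0.143,"jaw":2.6}
{"x":-0.23,"y":0.04,"z":0.44,"rx":0.007,"ry":0.007,"rz":0.143,"jaw":2.6}
{"x":-0.22,"y":0.07,"z":0.44,"rx":0.007,"ry":0.007,"rz":0.143,"jaw":2.6}
{"x":-0.21,"y":0.11,"z":0.44,"rx":0.007,"ry":0.007,"rz":0.143,"jaw":2.6}
--
{"x":-0.20,"y":0.14,"z":0.44,"rx":0.007,"ry":0.007,"rz":0.143,"jaw":2.6}
{"x":-0.18,"y":0.17,"z":0.43,"rx":0.007,"ry":0.007,"rz":0.143,"jaw":2.6}
{"x":-0.16,"y":0.20,"z":0.43,"rx":0.007,"ry":0.007,"rz":0.143,"jaw":2.6}
{"x":-0.13,"y":0.22,"z":0.43,"rx":0.007,"ry":0.007,"rz":0.143,"jaw":2.6}
{"x":-0.10,"y":0.24,"z":0.43,"rx":0.007,"ry":0.007,"rz":0.143,"jaw":2.6}
--
{"x":-0.07,"y":0.25,"z":0.42,"rx":0.007,"ry":0.007,"rz":0.143,"jaw":2.6}
{"x":-0.04,"y":0.26,"z":0.42,"rx":0.007,"ry":0.007,"rz":0.143,"jaw":2.6}
```

send_rows --motion '[{"x": 0.4, "y": 0.35, "z": -0.1, "rx": 0.02, "ry": -0.018, "rz": 0.135, "jaw": 2.6}, {"x": 0.4, "y": 0.3, "z": -0.1, "rx": 0.02, "ry": -0.018, "rz": 0.135, "jaw": 2.6}, {"x": 0.45, "y": 0.2, "z": -0.1, "rx": 0.02, "ry": -0.018, "rz": 0.135, "jaw": 2.6}, {"x": 0.5, "y": 0.2, "z": -0.1, "rx": 0.02, "ry": -0.018, "rz": 0.135, "jaw": 2.6}, {"x": 0.5, "y": 0.1, "z": -0.1, "rx": 0.02, "ry": -0.018, "rz": 0.135, "jaw": 2.6}]'

```text
clock: 3.7
tool_pos: [0.448, 0.0259, 0.2082]
eef_rot: [0.914, 0.376, 0.121, 0.094]
contact_force: [-0.5, 0.0, -0.1]
opening: 0.293
finger_force: 0.0
```

send_rows --motion '[{"x": 0.5, "y": 0, "z": -0.15, "rx": 0.02, "ry": -0.018, "rz": 0.135, "jaw": 2.6}, {"x": 0.5, "y": 0, "z": -0.15, "rx": 0.02, "ry": -0.018, "rz": 0.135, "jaw": 2.6}, {"x": 0.5, "y": -0.1, "z": -0.15, "rx": 0.02, "ry": -0.018, "rz": 0.135, "jaw": 2.6}, {"x": 0.45, "y": -0.2, "z": -0.15, "rx": 0.02, "ry": -0.018, "rz": 0.135, "jaw": 2.6}, {"x": 0.45, "y": -0.25, "z": -0.15, "rx": 0.02, "ry": -0.018, "rz": 0.135, "jaw": 2.6}]'

```text
clock: 4.2
tool_pos: [0.4645, 0.0437, 0.2189]
eef_rot: [0.995, 0.054, 0.087, 0.02]
contact_force: [-0.9, 0.4, 0.7]
opening: 0.291
finger_force: 0.0
```

send_rows --motion '[{"x": 0.4, "y": -0.3, "z": -0.15, "rx": 0.02, "ry": -0.018, "rz": 0.135, "jaw": 2.6}, {"x": -0.2, "y": 0, "z": 0.45, "rx": 0.007, "ry": 0.007, "rz": 0.14, "jaw": 2.6}, {"x": -0.2, "y": 0, "z": 0.45, "rx": 0.007, "ry": 0.007, "rz": 0.14, "jaw": 2.6}, {"x": -0.2, "y": 0.1, "z": 0.45, "rx": 0.007, "ry": 0.007, "rz": 0.14, "jaw": 2.6}, {"x": -0.2, "y": 0.1, "z": 0.45, "rx": 0.007, "ry": 0.007, "rz": 0.14, "jaw": 2.6}]'

```text
clock: 4.7
tool_pos: [0.4633, 0.0465, 0.202]
eef_rot: [0.953, -0.287, 0.093, -0.031]
contact_force: [0.8, 1.0, -0.6]
opening: 0.293
finger_force: 0.0
```

send_rows --motion '[{"x": -0.2, "y": 0.15, "z": 0.45, "rx": 0.007, "ry": 0.007, "rz": 0.14, "jaw": 2.6}, {"x": -0.2, "y": 0.15, "z": 0.45, "rx": 0.007, "ry": 0.007, "rz": 0.14, "jaw": 2.6}, {"x": -0.15, "y": 0.2, "z": 0.4, "rx": 0.007, "ry": 0.007, "rz": 0.14, "jaw": 2.6}, {"x": -0.1, "y": 0.2, "z": 0.4, "rx": 0.007, "ry": 0.007, "rz": 0.14, "jaw": 2.6}, {"x": -0.1, "y": 0.25, "z": 0.4, "rx": 0.007, "ry": 0.007, "rz": 0.14, "jaw": 2.6}]'

```text
clock: 5.2
tool_pos: [0.4594, 0.0466, 0.1863]
eef_rot: [0.812, -0.573, 0.094, -0.065]
contact_force: [-0.1, 0.8, 0.5]
opening: 0.292
finger_force: 0.0
```

Run:
```python
from h import *
st(); s=get_state(); print(s["q"].round(2))
B=pose("bar",.25); b=bar(0)
rows([(b-B.apply([0,0,.05]),B,5),(b,B,5)],2.6)
```

```text
t 5.2 [0.4594 0.0466 0.1863] [ 0.227 -0.002 -0.974] F [-0.1   0.76  0.52] open 0.292 ff 0.0
[-0.33  0.56  0.14  2.32 -0.51  0.04 -2.51]
t 5.2
--
{"x":-0.19,"y":0.25,"z":0.71,"rx":0.004,"ry":0.001,"rz":0.069,"jaw":2.6}
{"x":-0.17,"y":0.27,"z":0.70,"rx":0.004,"ry":0.001,"rz":0.069,"jaw":2.6}
{"x":-0.15,"y":0.28,"z":0.70,"rx":0.004,"ry":0.001,"rz":0.069,"jaw":2.6}
{"x":-0.13,"y":0.30,"z":0.70,"rx":0.004,"ry":0.001,"rz":0.069,"jaw":2.6}
{"x":-0.11,"y":0.31,"z":0.70,"rx":0.004,"ry":0.001,"rz":0.069,"jaw":2.6}
--
{"x":0.00,"y":0.00,"z":1.00,"rx":-0.000,"ry":-0.000,"rz":0.000,"jaw":2.6}
{"x":-0.00,"y":-0.00,"z":1.00,"rx":-0.000,"ry":-0.000,"rz":0.000,"jaw":2.6}
{"x":0.00,"y":0.00,"z":1.00,"rx":-0.000,"ry":-0.000,"rz":0.000,"jaw":2.6}
{"x":-0.00,"y":-0.00,"z":1.00,"rx":-0.000,"ry":-0.000,"rz":0.000,"jaw":2.6}
{"x":0.00,"y":0.00,"z":1.00,"rx":-0.000,"ry":-0.000,"rz":0.000,"jaw":2.6}
```

The flipped grasp runs out of wrist range and puts the wrist near a singularity. I'll go back to the first yaw with the tool vertical, turning further out over the chest to keep the wrist well conditioned.

```bash
sed -i 's|x=np.array(\[0,-1.,0\])|x=np.array([0,1.,0])|' h.py
python3 - <<'E'
from h import *
B=pose("bar",0.); b=bar(0)
m=pose("rod",0)*R.from_euler('z',np.pi)
rows([([.57,.05,.23],m,10),([.57,.05,.23],B,11),(b+[0,0,.09],B,4)],2.6)
E
```

```text
t 5.2
--
{"x":0.36,"y":-1.12,"z":-0.18,"rx":-0.014,"ry":-0.020,"rz":-0.122,"jaw":2.6}
{"x":0.49,"y":-1.06,"z":-0.20,"rx":-0.014,"ry":-0.020,"rz":-0.122,"jaw":2.6}
{"x":0.61,"y":-0.99,"z":-0.22,"rx":-0.014,"ry":-0.020,"rz":-0.122,"jaw":2.6}
{"x":0.73,"y":-0.91,"z":-0.25,"rx":-0.014,"ry":-0.020,"rz":-0.122,"jaw":2.6}
{"x":0.82,"y":-0.81,"z":-0.28,"rx":-0.014,"ry":-0.020,"rz":-0.122,"jaw":2.6}
--
{"x":0.91,"y":-0.70,"z":-0.31,"rx":-0.014,"ry":-0.020,"rz":-0.122,"jaw":2.6}
{"x":0.98,"y":-0.58,"z":-0.33,"rx":-0.014,"ry":-0.020,"rz":-0.122,"jaw":2.6}
{"x":1.04,"y":-0.45,"z":-0.36,"rx":-0.014,"ry":-0.020,"rz":-0.122,"jaw":2.6}
{"x":1.08,"y":-0.32,"z":-0.39,"rx":-0.014,"ry":-0.020,"rz":-0.122,"jaw":2.6}
{"x":1.10,"y":-0.18,"z":-0.41,"rx":-0.014,"ry":-0.020,"rz":-0.122,"jaw":2.6}
--
{"x":0.00,"y":0.00,"z":0.00,"rx":0.000,"ry":-0.000,"rz":-0.143,"jaw":2.6}
{"x":0.00,"y":0.00,"z":0.00,"rx":0.000,"ry":-0.000,"rz":-0.143,"jaw":2.6}
{"x":0.00,"y":0.00,"z":0.00,"rx":0.000,"ry":-0.000,"rz":-0.143,"jaw":2.6}
{"x":0.00,"y":0.00,"z":0.00,"rx":0.000,"ry":-0.000,"rz":-0.143,"jaw":2.6}
{"x":0.00,"y":0.00,"z":0.00,"rx":0.000,"ry":-0.000,"rz":-0.143,"jaw":2.6}
--
{"x":0.00,"y":0.00,"z":0.00,"rx":0.000,"ry":-0.000,"rz":-0.143,"jaw":2.6}
{"x":0.00,"y":0.00,"z":0.00,"rx":0.000,"ry":-0.000,"rz":-0.143,"jaw":2.6}
{"x":0.00,"y":0.00,"z":0.00,"rx":0.000,"ry":-0.000,"rz":-0.143,"jaw":2.6}
{"x":0.00,"y":0.00,"z":0.00,"rx":0.000,"ry":-0.000,"rz":-0.143,"jaw":2.6}
{"x":0.00,"y":0.00,"z":0.00,"rx":0.000,"ry":-0.000,"rz":-0.143,"jaw":2.6}
--
{"x":0.00,"y":0.00,"z":0.00,"rx":0.000,"ry":-0.000,"rz":-0.143,"jaw":2.6}
{"x":0.01,"y":-2.62,"z":1.00,"rx":0.000,"ry":-0.000,"rz":-0.000,"jaw":2.6}
{"x":0.01,"y":-2.62,"z":1.00,"rx":0.000,"ry":-0.000,"rz":-0.000,"jaw":2.6}
{"x":0.01,"y":-2.62,"z":1.00,"rx":0.000,"ry":-0.000,"rz":-0.000,"jaw":2.6}
{"x":0.01,"y":-2.62,"z":1.00,"rx":0.000,"ry":-0.000,"rz":-0.000,"jaw":2.6}
```

send_rows --motion '[{"x": 0.4, "y": -1.1, "z": -0.2, "rx": -0.014, "ry": -0.02, "rz": -0.12, "jaw": 2.6}, {"x": 0.5, "y": -1.05, "z": -0.2, "rx": -0.014, "ry": -0.02, "rz": -0.12, "jaw": 2.6}, {"x": 0.6, "y": -1.0, "z": -0.2, "rx": -0.014, "ry": -0.02, "rz": -0.12, "jaw": 2.6}, {"x": 0.7, "y": -0.9, "z": -0.25, "rx": -0.014, "ry": -0.02, "rz": -0.12, "jaw": 2.6}, {"x": 0.8, "y": -0.8, "z": -0.3, "rx": -0.014, "ry": -0.02, "rz": -0.12, "jaw": 2.6}]'

```text
clock: 5.7
tool_pos: [0.5146, 0.0485, 0.2086]
eef_rot: [0.951, -0.302, 0.049, -0.035]
contact_force: [-0.0, 0.5, -0.4]
opening: 0.294
finger_force: 0.0
```

send_rows --motion '[{"x": 0.9, "y": -0.7, "z": -0.3, "rx": -0.014, "ry": -0.02, "rz": -0.12, "jaw": 2.6}, {"x": 1.0, "y": -0.6, "z": -0.3, "rx": -0.014, "ry": -0.02, "rz": -0.12, "jaw": 2.6}, {"x": 1.0, "y": -0.45, "z": -0.35, "rx": -0.014, "ry": -0.02, "rz": -0.12, "jaw": 2.6}, {"x": 1.1, "y": -0.3, "z": -0.4, "rx": -0.014, "ry": -0.02, "rz": -0.12, "jaw": 2.6}, {"x": 1.1, "y": -0.2, "z": -0.4, "rx": -0.014, "ry": -0.02, "rz": -0.12, "jaw": 2.6}]'

```text
clock: 6.2
tool_pos: [0.5697, 0.0503, 0.2297]
eef_rot: [1.0, -0.007, -0.001, -0.002]
contact_force: [-0.5, 0.1, -1.0]
opening: 0.293
finger_force: 0.0
```

send_rows --motion '[{"x": 0, "y": 0, "z": 0, "rx": 0, "ry": 0, "rz": -0.143, "jaw": 2.6}, {"x": 0, "y": 0, "z": 0, "rx": 0, "ry": 0, "rz": -0.143, "jaw": 2.6}, {"x": 0, "y": 0, "z": 0, "rx": 0, "ry": 0, "rz": -0.143, "jaw": 2.6}, {"x": 0, "y": 0, "z": 0, "rx": 0, "ry": 0, "rz": -0.143, "jaw": 2.6}, {"x": 0, "y": 0, "z": 0, "rx": 0, "ry": 0, "rz": -0.143, "jaw": 2.6}]'

```text
clock: 6.7
tool_pos: [0.569, 0.0505, 0.2293]
eef_rot: [0.939, 0.344, -0.0, -0.003]
contact_force: [-0.7, 1.2, 0.0]
opening: 0.295
finger_force: 0.0
```

send_rows --motion '[{"x": 0, "y": 0, "z": 0, "rx": 0, "ry": 0, "rz": -0.143, "jaw": 2.6}, {"x": 0, "y": 0, "z": 0, "rx": 0, "ry": 0, "rz": -0.143, "jaw": 2.6}, {"x": 0, "y": 0, "z": 0, "rx": 0, "ry": 0, "rz": -0.143, "jaw": 2.6}, {"x": 0, "y": 0, "z": 0, "rx": 0, "ry": 0, "rz": -0.143, "jaw": 2.6}, {"x": 0, "y": 0, "z": 0, "rx": 0, "ry": 0, "rz": -0.143, "jaw": 2.6}]'

```text
clock: 7.2
tool_pos: [0.5687, 0.0504, 0.2293]
eef_rot: [0.759, 0.651, 0.0, -0.003]
contact_force: [-0.5, -0.2, -0.1]
opening: 0.293
finger_force: 0.0
```

Run:
```python
from h import *
st(); s=get_state(); print(s["q"].round(2))
B=pose("bar",0.); b=bar(0)
rows([(b+[0,0,.06],B,5),(b,B,5)],2.6)
```

```text
t 7.2 [0.5687 0.0504 0.2293] [-0.003  0.005 -1.   ] F [-0.5  -0.16 -0.07] open 0.293 ff 0.0
[ 0.1   0.67 -0.46  1.74  0.38  0.82 -0.69]
t 7.2
--
{"x":-0.31,"y":-2.05,"z":1.39,"rx":-0.001,"ry":-0.001,"rz":-0.030,"jaw":2.6}
{"x":-0.25,"y":-2.06,"z":1.39,"rx":-0.001,"ry":-0.001,"rz":-0.030,"jaw":2.6}
{"x":-0.18,"y":-2.06,"z":1.39,"rx":-0.001,"ry":-0.001,"rz":-0.030,"jaw":2.6}
{"x":-0.12,"y":-2.07,"z":1.39,"rx":-0.001,"ry":-0.001,"rz":-0.030,"jaw":2.6}
{"x":-0.06,"y":-2.07,"z":1.39,"rx":-0.001,"ry":-0.001,"rz":-0.030,"jaw":2.6}
--
{"x":0.00,"y":0.00,"z":1.20,"rx":-0.000,"ry":0.000,"rz":0.000,"jaw":2.6}
{"x":0.00,"y":0.00,"z":1.20,"rx":-0.000,"ry":0.000,"rz":0.000,"jaw":2.6}
{"x":0.00,"y":0.00,"z":1.20,"rx":-0.000,"ry":0.000,"rz":0.000,"jaw":2.6}
{"x":0.00,"y":0.00,"z":1.20,"rx":-0.000,"ry":0.000,"rz":0.000,"jaw":2.6}
{"x":0.00,"y":0.00,"z":1.20,"rx":-0.000,"ry":0.000,"rz":0.000,"jaw":2.6}
```

send_rows --motion '[{"x": -0.3, "y": -2.05, "z": 1.4, "rx": 0, "ry": 0, "rz": -0.03, "jaw": 2.4}, {"x": -0.25, "y": -2.05, "z": 1.4, "rx": 0, "ry": 0, "rz": -0.03, "jaw": 2.4}, {"x": -0.2, "y": -2.05, "z": 1.4, "rx": 0, "ry": 0, "rz": -0.03, "jaw": 2.4}, {"x": -0.1, "y": -2.05, "z": 1.4, "rx": 0, "ry": 0, "rz": -0.03, "jaw": 2.4}, {"x": -0.05, "y": -2.05, "z": 1.4, "rx": 0, "ry": 0, "rz": -0.03, "jaw": 2.4}]'

```text
clock: 7.7
tool_pos: [0.4651, 0.0515, 0.1592]
eef_rot: [0.71, 0.704, 0.001, -0.002]
contact_force: [0.7, 0.3, -0.1]
opening: 0.27
finger_force: 0.0
```

Run:
```python
from h import *
s=snapshot("wrist"); st(); save(s,"w3"); print(get_state()["q"].round(2),proj(s,[bar(0,0),bar(0,.05),bar(0,-.05)]).round(1))
B=pose("bar",0.)
rows([(bar(0),B,5)],2.4)
```

```text
t 7.75 [0.4597 0.0508 0.1574] [-0.011  0.001 -1.   ] F [-4.17 -1.24 -0.47] open 0.271 ff 0.0
[ 0.04  0.67 -0.39  2.12  0.54  0.46 -0.78] [[286.1 250.8]
 [285.9 175.6]
 [286.3 315.6]]
t 7.75
--
{"x":0.00,"y":0.12,"z":1.15,"rx":-0.002,"ry":-0.000,"rz":-0.000,"jaw":2.4}
{"x":0.00,"y":0.12,"z":1.15,"rx":-0.002,"ry":-0.000,"rz":-0.000,"jaw":2.4}
{"x":0.00,"y":0.11,"z":1.15,"rx":-0.002,"ry":-0.000,"rz":-0.000,"jaw":2.4}
{"x":0.00,"y":0.11,"z":1.15,"rx":-0.002,"ry":-0.000,"rz":-0.000,"jaw":2.4}
{"x":0.00,"y":0.11,"z":1.15,"rx":-0.002,"ry":-0.000,"rz":-0.000,"jaw":2.4}
```

View pics/w3.png

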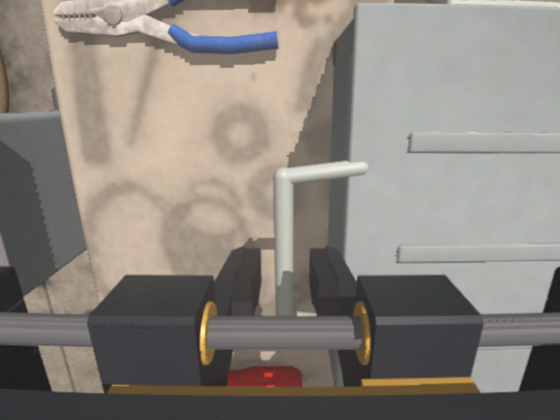

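The bar lies at column 285, midway between the fingers, with its end at (285,175), which matches the prediction. Now down and grip.

send_rows --motion '[{"x": 0, "y": 0, "z": 1.2, "rx": 0, "ry": 0, "rz": 0, "jaw": 2.4}, {"x": 0, "y": 0, "z": 1.2, "rx": 0, "ry": 0, "rz": 0, "jaw": 2.4}, {"x": 0, "y": 0, "z": 1.2, "rx": 0, "ry": 0, "rz": 0, "jaw": 2.4}, {"x": 0, "y": 0, "z": 1.2, "rx": 0, "ry": 0, "rz": 0, "jaw": 2.4}, {"x": 0, "y": 0, "z": 1.1, "rx": 0, "ry": 0, "rz": 0, "jaw": 2.4}]'

```text
clock: 8.25
tool_pos: [0.4667, 0.0515, 0.1002]
eef_rot: [0.711, 0.703, 0.0, -0.001]
contact_force: [-1.0, 0.1, -0.1]
opening: 0.274
finger_force: 0.0
```

send_rows --motion '[{"x": 0, "y": 0, "z": 0, "rx": 0, "ry": 0, "rz": 0, "jaw": 0.8}, {"x": 0, "y": 0, "z": 0, "rx": 0, "ry": 0, "rz": 0, "jaw": 0.8}, {"x": 0, "y": 0, "z": 0, "rx": 0, "ry": 0, "rz": 0, "jaw": 0.8}, {"x": 0, "y": 0, "z": 0, "rx": 0, "ry": 0, "rz": 0, "jaw": 0.8}, {"x": 0, "y": 0, "z": 0, "rx": 0, "ry": 0, "rz": 0, "jaw": 0.8}]' --grip_force 20

```text
clock: 8.75
tool_pos: [0.4641, 0.0514, 0.1006]
eef_rot: [0.71, 0.704, -0.001, -0.002]
contact_force: [-5.6, 2.1, -4.7]
opening: 0.126
finger_force: 20.0
```

Run:
```python
from h import *
st(); p=get_state()["tool_pos"]
for t in np.arange(0,1.2,.1):
    d=bar(t+.1)-bar(t); print(round(t+.1,1),"y %.2f z %.2f"%(d[0]*100,-d[2]*100))
```

```text
t 8.75 [0.4641 0.0514 0.1006] [-0.005  0.001 -1.   ] F [-5.6   2.11 -4.73] open 0.126 ff 20.0
0.1 y 0.13 z -2.52
0.2 y 0.38 z -2.49
0.3 y 0.62 z -2.44
0.4 y 0.86 z -2.37
0.5 y 1.10 z -2.27
0.6 y 1.32 z -2.15
0.7 y 1.52 z -2.01
0.8 y 1.72 z -1.84
0.9 y 1.89 z -1.66
1.0 y 2.05 z -1.47
1.1 y 2.18 z -1.25
1.2 y 2.30 z -1.03
```

send_rows --motion '[{"x": 0, "y": 0.03, "z": -1.26, "rx": 0, "ry": 0, "rz": 0, "jaw": 0.8}, {"x": 0, "y": 0.1, "z": -1.26, "rx": 0, "ry": 0, "rz": 0, "jaw": 0.8}, {"x": 0, "y": 0.16, "z": -1.25, "rx": 0, "ry": 0, "rz": 0, "jaw": 0.8}, {"x": 0, "y": 0.22, "z": -1.24, "rx": 0, "ry": 0, "rz": 0, "jaw": 0.8}, {"x": 0, "y": 0.28, "z": -1.22, "rx": 0, "ry": 0, "rz": 0, "jaw": 0.8}]'

```text
clock: 9.25
tool_pos: [0.4726, 0.0514, 0.1635]
eef_rot: [0.71, 0.704, -0.001, -0.002]
contact_force: [-1.9, 1.2, -5.3]
opening: 0.126
finger_force: 20.0
```

Run:
```python
from h import *
st(); s=get_state(); p=s["tool_pos"]-H; print(np.arctan2(p[2],-p[0]),np.hypot(p[0],p[2]),s["q"].round(2))
```

```text
t 9.25 [0.4726 0.0514 0.1635] [-0.004  0.002 -1.   ] F [-1.85  1.18 -5.28] open 0.126 ff 20.0
0.2541460364042726 0.2524901357771617 [ 0.05  0.67 -0.41  2.08  0.54  0.5  -0.77]
```

send_rows --motion '[{"x": 0, "y": 0.34, "z": -1.21, "rx": 0, "ry": 0, "rz": 0, "jaw": 0.8}, {"x": 0, "y": 0.4, "z": -1.19, "rx": 0, "ry": 0, "rz": 0, "jaw": 0.8}, {"x": 0, "y": 0.46, "z": -1.17, "rx": 0, "ry": 0, "rz": 0, "jaw": 0.8}, {"x": 0, "y": 0.52, "z": -1.15, "rx": 0, "ry": 0, "rz": 0, "jaw": 0.8}, {"x": 0, "y": 0.58, "z": -1.12, "rx": 0, "ry": 0, "rz": 0, "jaw": 0.8}]'

```text
clock: 9.75
tool_pos: [0.4956, 0.0513, 0.2218]
eef_rot: [0.71, 0.704, -0.001, -0.002]
contact_force: [-2.7, 1.1, -4.4]
opening: 0.127
finger_force: 20.0
```

send_rows --motion '[{"x": 0, "y": 0.63, "z": -1.09, "rx": 0, "ry": 0, "rz": 0, "jaw": 0.8}, {"x": 0, "y": 0.69, "z": -1.06, "rx": 0, "ry": 0, "rz": 0, "jaw": 0.8}, {"x": 0, "y": 0.74, "z": -1.02, "rx": 0, "ry": 0, "rz": 0, "jaw": 0.8}, {"x": 0, "y": 0.79, "z": -0.98, "rx": 0, "ry": 0, "rz": 0, "jaw": 0.8}, {"x": 0, "y": 0.84, "z": -0.94, "rx": 0, "ry": 0, "rz": 0, "jaw": 0.8}]'

```text
clock: 10.25
tool_pos: [0.5315, 0.0512, 0.2726]
eef_rot: [0.71, 0.704, -0.002, -0.003]
contact_force: [-6.6, 3.1, -2.1]
opening: 0.128
finger_force: 20.0
```

send_rows --motion '[{"x": 0, "y": 0.88, "z": -0.9, "rx": 0, "ry": 0, "rz": 0, "jaw": 0.8}, {"x": 0, "y": 0.93, "z": -0.86, "rx": 0, "ry": 0, "rz": 0, "jaw": 0.8}, {"x": 0, "y": 0.97, "z": -0.81, "rx": 0, "ry": 0, "rz": 0, "jaw": 0.8}, {"x": 0, "y": 1.01, "z": -0.76, "rx": 0, "ry": 0, "rz": 0, "jaw": 0.8}, {"x": 0, "y": 1.04, "z": -0.71, "rx": 0, "ry": 0, "rz": 0, "jaw": 0.8}]'

```text
clock: 10.75
tool_pos: [0.5792, 0.0511, 0.3139]
eef_rot: [0.71, 0.704, -0.002, -0.004]
contact_force: [-10.2, 1.3, 9.3]
opening: 0.127
finger_force: 20.0
```

Run:
```python
from h import *
st(); s=get_state(); p=s["tool_pos"]-H; print(np.arctan2(p[2],-p[0]),np.hypot(p[0],p[2]),s["q"].round(2))
```

```text
t 10.75 [0.5792 0.0511 0.3139] [-0.008  0.002 -1.   ] F [-10.19   1.27   9.32] open 0.127 ff 20.0
0.9986755763468834 0.2544428928281275 [ 0.16  0.6  -0.56  1.6   0.35  1.05 -0.51]
```

Run:
```python
from h import *
from scipy.optimize import least_squares as ls
P=np.array([(.4641,.1006),(.4726,.1635),(.4956,.2218),(.5315,.2726),(.5792,.3139)])
for n in (4,5):
    r=ls(lambda c:np.hypot(P[:n,0]-c[0],P[:n,1]-c[1])-.252,[.717,.1]);print(r.x,r.fun*1000, np.arctan2(P[4,1]-r.x[1],r.x[0]-P[4,0]))
```

```text
[0.71640655 0.10093835] [ 0.30677864 -0.29462764 -0.27977586  0.30567621] 0.9984539682499789
[0.71669859 0.10203135] [ 0.60264353 -0.28087826 -0.54599565 -0.22195695  0.57511458] 0.9951382592559008
```

send_rows --motion '[{"x": 0, "y": 1.08, "z": -0.62, "rx": 0, "ry": 0, "rz": 0, "jaw": 0.8}, {"x": 0, "y": 1.1, "z": -0.56, "rx": 0, "ry": 0, "rz": 0, "jaw": 0.8}, {"x": 0, "y": 1.12, "z": -0.52, "rx": 0, "ry": 0, "rz": 0, "jaw": 0.8}, {"x": 0, "y": 1.06, "z": -0.45, "rx": 0, "ry": 0, "rz": 0, "jaw": 0.8}, {"x": 0, "y": 0, "z": 0, "rx": 0, "ry": 0, "rz": 0, "jaw": 0.8}]'

```text
clock: 11.25
tool_pos: [0.6269, 0.0509, 0.3368]
eef_rot: [0.71, 0.704, 0.002, -0.001]
contact_force: [-4.3, 0.8, 7.9]
opening: 0.126
finger_force: 20.0
```

```bash
sed -i 's|^H=.*; YAW|H=np.array([.7165,.036,.1015]); YAW|' h.py
python3 - <<'E'
from h import *
st(); s=get_state(); p=s["tool_pos"]-H; print(np.arctan2(p[2],-p[0]),np.hypot(p[0],p[2]),s["q"].round(2))
E
```

```text
t 11.25 [0.6269 0.0509 0.3368] [ 0.002  0.005 -1.   ] F [-4.35  0.79  7.92] open 0.126 ff 20.0
1.2069849284026062 0.25176178237772895 [ 0.14  0.65 -0.55  1.43  0.35  1.16 -0.47]
```

send_rows --motion '[{"x": 0, "y": 0, "z": 0, "rx": 0, "ry": 0, "rz": 0, "jaw": 4}, {"x": 0, "y": 0, "z": 0, "rx": 0, "ry": 0, "rz": 0, "jaw": 4}, {"x": 0, "y": 0, "z": 0, "rx": 0, "ry": 0, "rz": 0, "jaw": 4}, {"x": 0, "y": 0, "z": -1, "rx": 0, "ry": 0, "rz": 0, "jaw": 4}, {"x": 0, "y": 0, "z": -2, "rx": 0, "ry": 0, "rz": 0, "jaw": 4}]'

```text
clock: 11.75
tool_pos: [0.6251, 0.049, 0.3631]
eef_rot: [0.71, 0.704, -0.001, -0.002]
contact_force: [0.1, -1.0, -0.1]
opening: 0.451
finger_force: 0.0
```

send_rows --motion '[{"x": 0, "y": 0, "z": -2, "rx": 0, "ry": 0, "rz": 0, "jaw": 4}, {"x": 0, "y": -1, "z": -2, "rx": 0, "ry": 0, "rz": 0, "jaw": 4}, {"x": 0, "y": -3, "z": -1, "rx": 0, "ry": 0, "rz": 0, "jaw": 4}, {"x": 0, "y": -3, "z": 0, "rx": 0, "ry": 0, "rz": 0, "jaw": 4}, {"x": 0, "y": -3, "z": 0, "rx": 0, "ry": 0, "rz": 0, "jaw": 4}]'

```text
clock: 12.25
tool_pos: [0.5251, 0.0506, 0.415]
eef_rot: [0.711, 0.704, 0.001, -0.001]
contact_force: [-0.1, 0.4, 1.7]
opening: 0.45
finger_force: 0.0
```

Run:
```python
from h import *
s=snapshot("scene"); st(); print(get_state()["q"].round(2))
cv2.imwrite("pics/s1.png",cv2.resize(s["img"][90:300,150:400],None,fx=2.5,fy=2.5)[:,:,::-1])
print((proj(s,[bar(1.2,0),rod(0,0),rod(0,.085),rod(0,.168)])-[150,90])*2.5)
B=pose("rod",.35); r=rod(0,.085)
rows([([.50,.02,.36],pose("rod",.0),12),(r-B.apply([0,0,.14]),B,8),(r-B.apply([0,0,.05]),B,5)],4)
```

```text
t 12.3 [0.52   0.0508 0.415 ] [-0.005 -0.    -1.   ] F [-5.92  0.59 -1.13] open 0.456 ff 0.0
[ 0.2   0.42 -0.6   1.6   0.25  1.21 -0.46]
[[267.72755073  22.11527089]
 [374.54339632 287.28865978]
 [310.07553481 256.58358825]
 [251.34576647 228.61714229]]
t 12.3
--
{"x":-0.26,"y":-0.16,"z":0.46,"rx":-0.000,"ry":-0.000,"rz":-0.131,"jaw":4}
{"x":-0.23,"y":-0.19,"z":0.46,"rx":-0.000,"ry":-0.000,"rz":-0.131,"jaw":4}
{"x":-0.21,"y":-0.22,"z":0.46,"rx":-0.000,"ry":-0.000,"rz":-0.131,"jaw":4}
{"x":-0.18,"y":-0.25,"z":0.46,"rx":-0.000,"ry":-0.000,"rz":-0.131,"jaw":4}
{"x":-0.14,"y":-0.27,"z":0.46,"rx":-0.000,"ry":-0.000,"rz":-0.131,"jaw":4}
--
{"x":-0.10,"y":-0.29,"z":0.46,"rx":-0.000,"ry":-0.000,"rz":-0.131,"jaw":4}
{"x":-0.07,"y":-0.30,"z":0.46,"rx":-0.000,"ry":-0.000,"rz":-0.131,"jaw":4}
{"x":-0.03,"y":-0.30,"z":0.46,"rx":-0.000,"ry":-0.000,"rz":-0.131,"jaw":4}
{"x":0.01,"y":-0.30,"z":0.46,"rx":-0.000,"ry":-0.000,"rz":-0.131,"jaw":4}
{"x":0.05,"y":-0.30,"z":0.46,"rx":-0.000,"ry":-0.000,"rz":-0.131,"jaw":4}
--
{"x":0.09,"y":-0.29,"z":0.46,"rx":-0.000,"ry":-0.000,"rz":-0.131,"jaw":4}
{"x":0.1
[... 324 characters left out ...]
.000,"ry":-0.044,"rz":0.000,"jaw":4}
{"x":-0.50,"y":-0.41,"z":2.08,"rx":0.000,"ry":-0.044,"rz":0.000,"jaw":4}
{"x":-0.41,"y":-0.41,"z":2.10,"rx":0.000,"ry":-0.044,"rz":0.000,"jaw":4}
{"x":-0.32,"y":-0.41,"z":2.12,"rx":0.000,"ry":-0.044,"rz":0.000,"jaw":4}
{"x":-0.22,"y":-0.41,"z":2.13,"rx":0.000,"ry":-0.044,"rz":0.000,"jaw":4}
--
{"x":0.00,"y":0.00,"z":1.80,"rx":-0.000,"ry":-0.000,"rz":-0.000,"jaw":4}
{"x":-0.00,"y":-0.00,"z":1.80,"rx":-0.000,"ry":-0.000,"rz":-0.000,"jaw":4}
{"x":0.00,"y":0.00,"z":1.80,"rx":-0.000,"ry":-0.000,"rz":-0.000,"jaw":4}
{"x":0.00,"y":-0.00,"z":1.80,"rx":-0.000,"ry":-0.000,"rz":-0.000,"jaw":4}
{"x":-0.00,"y":0.00,"z":1.80,"rx":-0.000,"ry":-0.000,"rz":-0.000,"jaw":4}
```

View pics/s1.png

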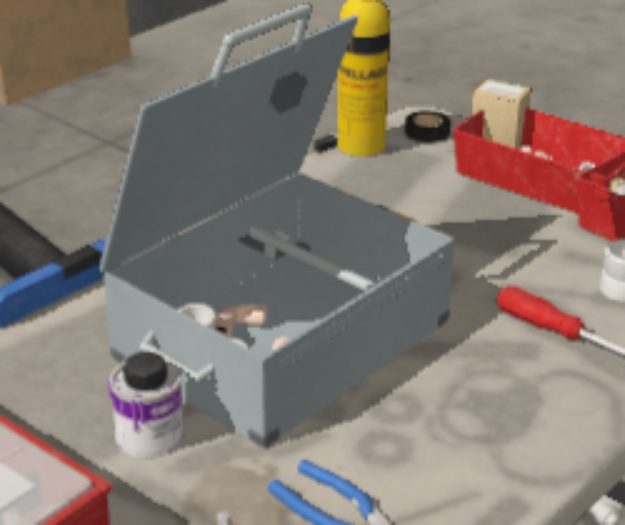

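The lid stands open by itself: bar at about (265,25) and the slot as a dark hexagon at (288,92). The rod runs from about (245,240) to the front wall at (370,285), within a few mm of the prediction. Now to the rod.

send_rows --motion '[{"x": -0.25, "y": -0.15, "z": 0.45, "rx": 0, "ry": 0, "rz": -0.13, "jaw": 4}, {"x": -0.25, "y": -0.2, "z": 0.45, "rx": 0, "ry": 0, "rz": -0.13, "jaw": 4}, {"x": -0.2, "y": -0.2, "z": 0.45, "rx": 0, "ry": 0, "rz": -0.13, "jaw": 4}, {"x": -0.2, "y": -0.25, "z": 0.45, "rx": 0, "ry": 0, "rz": -0.13, "jaw": 4}, {"x": -0.15, "y": -0.25, "z": 0.45, "rx": 0, "ry": 0, "rz": -0.13, "jaw": 4}]'

```text
clock: 12.8
tool_pos: [0.5185, 0.0373, 0.392]
eef_rot: [0.446, 0.895, 0.001, -0.001]
contact_force: [-0.6, 0.0, 0.5]
opening: 0.449
finger_force: 0.0
```

send_rows --motion '[{"x": -0.1, "y": -0.3, "z": 0.45, "rx": 0, "ry": 0, "rz": -0.13, "jaw": 4}, {"x": -0.1, "y": -0.3, "z": 0.45, "rx": 0, "ry": 0, "rz": -0.13, "jaw": 4}, {"x": 0, "y": -0.3, "z": 0.45, "rx": 0, "ry": 0, "rz": -0.13, "jaw": 4}, {"x": 0, "y": -0.3, "z": 0.45, "rx": 0, "ry": 0, "rz": -0.13, "jaw": 4}, {"x": 0, "y": -0.3, "z": 0.45, "rx": 0, "ry": 0, "rz": -0.13, "jaw": 4}]'

```text
clock: 13.3
tool_pos: [0.5106, 0.0242, 0.3694]
eef_rot: [0.137, 0.991, 0.001, -0.001]
contact_force: [-0.7, 0.7, 0.7]
opening: 0.455
finger_force: 0.0
```

send_rows --motion '[{"x": 0.1, "y": -0.3, "z": 0.45, "rx": 0, "ry": 0, "rz": -0.13, "jaw": 4}, {"x": 0.1, "y": -0.3, "z": 0.45, "rx": 0, "ry": 0, "rz": -0.13, "jaw": 4}, {"x": -0.85, "y": -0.4, "z": 1.95, "rx": 0, "ry": -0.044, "rz": 0, "jaw": 4}, {"x": -0.75, "y": -0.4, "z": 2.0, "rx": 0, "ry": -0.044, "rz": 0, "jaw": 4}, {"x": -0.7, "y": -0.4, "z": 2.05, "rx": 0, "ry": -0.044, "rz": 0, "jaw": 4}]'

```text
clock: 13.8
tool_pos: [0.5333, 0.0062, 0.301]
eef_rot: [0.011, 0.998, 0.0, 0.066]
contact_force: [0.8, 0.2, -0.1]
opening: 0.454
finger_force: 0.0
```

send_rows --motion '[{"x": -0.6, "y": -0.4, "z": 2.05, "rx": 0, "ry": -0.044, "rz": 0, "jaw": 4}, {"x": -0.5, "y": -0.4, "z": 2.1, "rx": 0, "ry": -0.044, "rz": 0, "jaw": 4}, {"x": -0.4, "y": -0.4, "z": 2.1, "rx": 0, "ry": -0.044, "rz": 0, "jaw": 4}, {"x": -0.3, "y": -0.4, "z": 2.1, "rx": 0, "ry": -0.044, "rz": 0, "jaw": 4}, {"x": -0.2, "y": -0.4, "z": 2.1, "rx": 0, "ry": -0.044, "rz": 0, "jaw": 4}]'

```text
clock: 14.3
tool_pos: [0.5753, -0.0146, 0.203]
eef_rot: [0.011, 0.984, -0.001, 0.176]
contact_force: [1.2, -0.9, -0.1]
opening: 0.455
finger_force: 0.0
```

Run:
```python
from h import *
s=snapshot("wrist"); st(); print(get_state()["q"].round(2)); save(s,"w4")
print(proj(s,[rod(0,x) for x in (0,.03,.085,.135,.168)]).round())
B=pose("rod",.35); r=rod(0,.085)
rows([(r-B.apply([0,0,.06]),B,5)],4)
```

```text
t 14.35 [ 0.5735 -0.016   0.2   ] [ 0.342 -0.008 -0.94 ] F [-1.85 -0.1  -2.43] open 0.45 ff 0.0
[ 0.29  0.65 -0.57  2.09  1.31  0.4   0.21]
[[283.  89.]
 [284. 128.]
 [285. 187.]
 [286. 230.]
 [287. 254.]]
t 14.35
--
{"x":0.08,"y":0.06,"z":1.51,"rx":-0.001,"ry":-0.000,"rz":-0.003,"jaw":4}
{"x":0.08,"y":0.06,"z":1.51,"rx":-0.001,"ry":-0.000,"rz":-0.003,"jaw":4}
{"x":0.08,"y":0.06,"z":1.51,"rx":-0.001,"ry":-0.000,"rz":-0.003,"jaw":4}
{"x":0.08,"y":0.05,"z":1.51,"rx":-0.001,"ry":-0.000,"rz":-0.003,"jaw":4}
{"x":0.08,"y":0.05,"z":1.51,"rx":-0.001,"ry":-0.000,"rz":-0.003,"jaw":4}
```

View pics/w4.png

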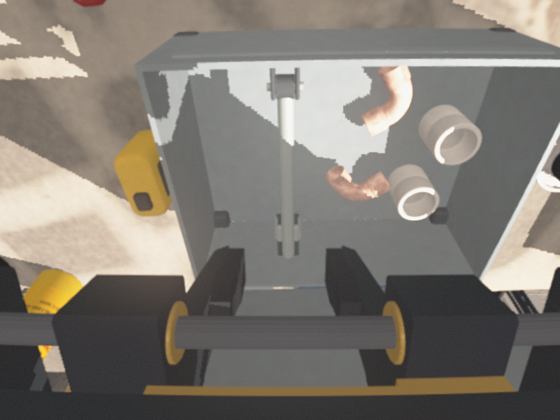

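The wrist view looks straight into the chest: pivot at (286,85), clip at (288,230), rod tip at (289,256), all within 3 px of the prediction. Going down along the tool axis.

send_rows --motion '[{"x": 0, "y": 0.1, "z": 1.5, "rx": 0, "ry": 0, "rz": 0, "jaw": 4}, {"x": 0, "y": 0.05, "z": 1.5, "rx": 0, "ry": 0, "rz": 0, "jaw": 4}, {"x": 0, "y": 0.05, "z": 1.5, "rx": 0, "ry": 0, "rz": 0, "jaw": 4}, {"x": 0, "y": 0.05, "z": 1.5, "rx": 0, "ry": 0, "rz": 0, "jaw": 4}, {"x": 0, "y": 0, "z": 1.5, "rx": 0, "ry": 0, "rz": 0, "jaw": 4}]'

```text
clock: 14.85
tool_pos: [0.6015, -0.012, 0.1331]
eef_rot: [0.01, 0.984, -0.002, 0.175]
contact_force: [0.8, -0.5, -0.0]
opening: 0.452
finger_force: 0.0
```

send_rows --motion '[{"x": 0, "y": 0, "z": 0, "rx": 0, "ry": 0, "rz": 0, "jaw": 4}, {"x": 0, "y": 0, "z": 0, "rx": 0, "ry": 0, "rz": 0, "jaw": 4}, {"x": 0, "y": 0, "z": 0, "rx": 0, "ry": 0, "rz": 0, "jaw": 4}, {"x": 0, "y": 0, "z": 0, "rx": 0, "ry": 0, "rz": 0, "jaw": 4}, {"x": 0, "y": 0, "z": 0, "rx": 0, "ry": 0, "rz": 0, "jaw": 4}]'

```text
clock: 15.35
tool_pos: [0.6, -0.012, 0.1332]
eef_rot: [0.01, 0.985, -0.001, 0.175]
contact_force: [-0.2, 0.0, 0.7]
opening: 0.457
finger_force: 0.0
```

Run:
```python
from h import *
st(); print(get_state()["q"].round(2), rod(0,.085))
B=pose("rod",.35); r=rod(0,.085)+[0,.001,-.001]
rows([(r,B,5)],4)
```

```text
t 15.35 [ 0.6    -0.012   0.1332] [ 0.344 -0.006 -0.939] F [-0.16  0.04  0.69] open 0.457 ff 0.0
[ 0.24  0.79 -0.51  2.07  1.63  0.39 -0.08] [ 0.6163008 -0.0135996  0.0715   ]
t 15.35
--
{"x":0.13,"y":-0.01,"z":1.29,"rx":-0.001,"ry":0.000,"rz":-0.003,"jaw":4}
{"x":0.13,"y":-0.01,"z":1.29,"rx":-0.001,"ry":0.000,"rz":-0.003,"jaw":4}
{"x":0.13,"y":-0.01,"z":1.29,"rx":-0.001,"ry":0.000,"rz":-0.003,"jaw":4}
{"x":0.13,"y":-0.01,"z":1.29,"rx":-0.001,"ry":0.000,"rz":-0.003,"jaw":4}
{"x":0.12,"y":-0.01,"z":1.29,"rx":-0.001,"ry":0.000,"rz":-0.003,"jaw":4}
```

send_rows --motion '[{"x": 0.1, "y": 0, "z": 1.3, "rx": 0, "ry": 0, "rz": 0, "jaw": 4}, {"x": 0.1, "y": 0, "z": 1.3, "rx": 0, "ry": 0, "rz": 0, "jaw": 4}, {"x": 0.1, "y": 0, "z": 1.3, "rx": 0, "ry": 0, "rz": 0, "jaw": 4}, {"x": 0.1, "y": 0, "z": 1.3, "rx": 0, "ry": 0, "rz": 0, "jaw": 4}, {"x": 0.1, "y": 0, "z": 1.2, "rx": 0, "ry": 0, "rz": 0, "jaw": 4}]'

```text
clock: 15.85
tool_pos: [0.6174, -0.0124, 0.0704]
eef_rot: [0.01, 0.985, -0.001, 0.174]
contact_force: [0.9, -1.1, 1.2]
opening: 0.455
finger_force: 0.0
```

send_rows --motion '[{"x": 0, "y": 0, "z": 0, "rx": 0, "ry": 0, "rz": 0, "jaw": 0.7}, {"x": 0, "y": 0, "z": 0, "rx": 0, "ry": 0, "rz": 0, "jaw": 0.7}, {"x": 0, "y": 0, "z": 0, "rx": 0, "ry": 0, "rz": 0, "jaw": 0.7}, {"x": 0, "y": 0, "z": 0, "rx": 0, "ry": 0, "rz": 0, "jaw": 0.7}, {"x": 0, "y": 0, "z": 0, "rx": 0, "ry": 0, "rz": 0, "jaw": 0.7}]' --grip_force 40

```text
clock: 16.35
tool_pos: [0.6173, -0.0136, 0.0714]
eef_rot: [0.011, 0.985, -0.002, 0.175]
contact_force: [-0.9, -2.9, 3.8]
opening: 0.125
finger_force: 40.0
```

Run:
```python
from h import *
st(); p=get_state()["tool_pos"]; v=p-rod(0,0); print(v,np.hypot(v[0],v[2]))
r=np.hypot(v[0],v[2]); a0=np.arctan2(v[2],v[0])
q=R.from_quat(get_state()["eef_rot"])
# arc; tool turns with the rod by .03/row up to .5
t=0;ph=0
wps=[]
for i in range(22):
    ph=min(ph+.05,1.10); t=min(t+.03,.5)
    wps.append((rod(0,0)*[1,0,1]+[0,p[1],0]+[r*np.cos(a0+ph),0,r*np.sin(a0+ph)],q*R.from_euler('y',-t),1))
rows(wps,.7)
```

```text
t 16.35 [ 0.6173 -0.0136  0.0714] [ 0.344 -0.008 -0.939] F [-0.9  -2.91  3.75] open 0.125 ff 40.0
[ 0.08599957 -0.00032851 -0.00011378] 0.08599964462948544
t 16.35
--
{"x":-0.14,"y":-0.00,"z":-0.41,"rx":0.000,"ry":-0.030,"rz":0.000,"jaw":0.7}
{"x":-0.13,"y":-0.00,"z":-0.41,"rx":0.000,"ry":-0.030,"rz":-0.000,"jaw":0.7}
{"x":-0.12,"y":-0.00,"z":-0.41,"rx":-0.000,"ry":-0.030,"rz":0.000,"jaw":0.7}
{"x":-0.11,"y":-0.00,"z":-0.41,"rx":0.000,"ry":-0.030,"rz":0.000,"jaw":0.7}
{"x":-0.11,"y":-0.00,"z":-0.42,"rx":0.000,"ry":-0.030,"rz":-0.000,"jaw":0.7}
--
{"x":-0.10,"y":-0.00,"z":-0.42,"rx":0.000,"ry":-0.030,"rz":0.000,"jaw":0.7}
{"x":-0.09,"y":-0.00,"z":-0.42,"rx":-0.000,"ry":-0.030,"rz":-0.000,"jaw":0.7}
{"x":-0.08,"y":-0.00,"z":-0.42,"rx":-0.000,"ry":-0.030,"rz":-0.000,"jaw":0.7}
{"x":-0.07,"y":-0.00,"z":-0.42,"rx":0.000,"ry":-0.030,"rz":-0.000,"jaw":0.7}
{"x":-0.06,"y":-0.00,"z":-0.43,"rx":0.000,"ry":-0.030,"rz":-0.000,"jaw":0.7}
--
{"x":-0.05,"y":-0.00,"z":-0.43,"rx":0.000,"ry":-0.030,"rz":-0.000,"jaw":0.7}
{"x":-0.05,"y":-0.01,"z":-0.43,"rx":-0.000,"ry":-0.030,"rz":0.000,"jaw":0.7}
{"x":-0.04,"y":-0.01,"z":-0.43,"rx":-0.000,"ry":-0.030,"rz":-0.000,"jaw":0.7}
{"x":-0.03,"y":-0.01,"z":-0.43,"rx":-0.000,"ry":-0.030,"rz":-0.000,"jaw":0.7}
{"x":-0.02,"y":-0.01,"z":-0.43,"rx":-0.000,"ry":-0.030,"rz":-0.000,"jaw":0.7}
--
{"x":-0.01,"y":-0.01,"z":-0.43,"rx":0.000,"ry":-0.030,"rz":0.000,"jaw":0.7}
{"x":-0.00,"y":-0.01,"z":-0.43,"rx":-0.000,"ry":-0.020,"rz":-0.000,"jaw":0.7}
{"x":0.01,"y":-0.01,"z":-0.43,"rx":0.000,"ry":-0.000,"rz":0.000,"jaw":0.7}
{"x":0.03,"y":-0.01,"z":-0.43,"rx":0.000,"ry":-0.000,"rz":0.000,"jaw":0.7}
{"x":0.05,"y":-0.01,"z":-0.43,"rx":0.000,"ry":-0.000,"rz":0.000,"jaw":0.7}
--
{"x":0.07,"y":-0.01,"z":-0.42,"rx":0.000,"ry":-0.000,"rz":0.000,"jaw":0.7}
{"x":0.09,"y":-0.01,"z":-0.42,"rx":0.000,"ry":-0.000,"rz":0.000,"jaw":0.7}
```

send_rows --motion '[{"x": -0.14, "y": 0, "z": -0.41, "rx": 0, "ry": -0.03, "rz": 0, "jaw": 0.7}, {"x": -0.13, "y": 0, "z": -0.41, "rx": 0, "ry": -0.03, "rz": 0, "jaw": 0.7}, {"x": -0.12, "y": 0, "z": -0.41, "rx": 0, "ry": -0.03, "rz": 0, "jaw": 0.7}, {"x": -0.11, "y": 0, "z": -0.41, "rx": 0, "ry": -0.03, "rz": 0, "jaw": 0.7}, {"x": -0.11, "y": 0, "z": -0.42, "rx": 0, "ry": -0.03, "rz": 0, "jaw": 0.7}]'

```text
clock: 16.85
tool_pos: [0.6146, -0.0135, 0.0917]
eef_rot: [0.011, 0.969, -0.003, 0.248]
contact_force: [0.7, -2.5, -6.4]
opening: 0.123
finger_force: 40.0
```

send_rows --motion '[{"x": -0.1, "y": 0, "z": -0.42, "rx": 0, "ry": -0.03, "rz": 0, "jaw": 0.7}, {"x": -0.09, "y": 0, "z": -0.42, "rx": 0, "ry": -0.03, "rz": 0, "jaw": 0.7}, {"x": -0.08, "y": 0, "z": -0.42, "rx": 0, "ry": -0.03, "rz": 0, "jaw": 0.7}, {"x": -0.07, "y": 0, "z": -0.42, "rx": 0, "ry": -0.03, "rz": 0, "jaw": 0.7}, {"x": -0.06, "y": 0, "z": -0.43, "rx": 0, "ry": -0.03, "rz": 0, "jaw": 0.7}]'

```text
clock: 17.35
tool_pos: [0.6068, -0.0135, 0.1115]
eef_rot: [0.011, 0.948, -0.004, 0.319]
contact_force: [2.5, -3.2, -5.3]
opening: 0.123
finger_force: 40.0
```

Run:
```python
from h import *
st(); p=get_state()["tool_pos"]; v=p-rod(0,0); print(v,np.hypot(v[0],v[2]),np.arctan2(v[2],v[0]),get_state()["q"].round(2))
```

```text
t 17.35 [ 0.6068 -0.0135  0.1115] [ 0.605 -0.014 -0.796] F [ 2.54 -3.15 -5.27] open 0.123 ff 40.0
[ 0.07545609 -0.00025516  0.04002041] 0.08541226485286985 0.4876552398701884 [ 0.39  1.   -0.81  2.3   2.38  0.94 -0.72]
```

send_rows --motion '[{"x": -0.05, "y": 0, "z": -0.43, "rx": 0, "ry": -0.03, "rz": 0, "jaw": 0.7}, {"x": -0.05, "y": 0, "z": -0.43, "rx": 0, "ry": -0.03, "rz": 0, "jaw": 0.7}, {"x": -0.04, "y": 0, "z": -0.43, "rx": 0, "ry": -0.03, "rz": 0, "jaw": 0.7}, {"x": -0.03, "y": 0, "z": -0.43, "rx": 0, "ry": -0.03, "rz": 0, "jaw": 0.7}, {"x": -0.02, "y": 0, "z": -0.43, "rx": 0, "ry": -0.03, "rz": 0, "jaw": 0.7}]'

```text
clock: 17.85
tool_pos: [0.5942, -0.0135, 0.1289]
eef_rot: [0.011, 0.921, -0.005, 0.389]
contact_force: [2.6, -3.0, -6.2]
opening: 0.124
finger_force: 40.0
```

send_rows --motion '[{"x": -0.01, "y": 0, "z": -0.43, "rx": 0, "ry": -0.03, "rz": 0, "jaw": 0.7}, {"x": 0, "y": 0, "z": -0.43, "rx": 0, "ry": -0.02, "rz": 0, "jaw": 0.7}, {"x": 0.01, "y": 0, "z": -0.43, "rx": 0, "ry": 0, "rz": 0, "jaw": 0.7}, {"x": 0.03, "y": 0, "z": -0.43, "rx": 0, "ry": 0, "rz": 0, "jaw": 0.7}, {"x": 0.05, "y": 0, "z": -0.43, "rx": 0, "ry": 0, "rz": 0, "jaw": 0.7}]'

```text
clock: 18.35
tool_pos: [0.5779, -0.0134, 0.1428]
eef_rot: [0.011, 0.911, -0.005, 0.412]
contact_force: [2.1, -4.2, -5.0]
opening: 0.12
finger_force: 40.0
```

Run:
```python
from h import *
st(); s=get_state();p=s["tool_pos"]; v=p-rod(0,0); r=np.hypot(v[0],v[2]); print(r,np.arctan2(v[2],v[0]),s["q"].round(2))
q=R.from_quat(s["eef_rot"])
t=rod(1.10,.086)-p; t[1]=0; print(q.inv().apply(t)*100)
```

```text
t 18.35 [ 0.5779 -0.0134  0.1428] [ 0.751 -0.019 -0.661] F [ 2.14 -4.21 -4.97] open 0.12 ff 40.0
0.08518403829688534 0.9920794680700621 [ 0.37  1.07 -0.87  2.52  2.56  1.36 -0.91]
[ 0.10050825 -0.01904455 -0.92121677]
```

send_rows --motion '[{"x": 0.05, "y": 0, "z": -0.3, "rx": 0, "ry": 0.04, "rz": 0, "jaw": 0.7}, {"x": 0.05, "y": 0, "z": -0.3, "rx": 0, "ry": 0.04, "rz": 0, "jaw": 0.7}, {"x": 0.02, "y": 0, "z": -0.3, "rx": 0, "ry": 0.04, "rz": 0, "jaw": 0.7}, {"x": 0, "y": 0, "z": 0, "rx": 0, "ry": 0, "rz": 0, "jaw": 0.7}, {"x": 0, "y": 0, "z": 0, "rx": 0, "ry": 0, "rz": 0, "jaw": 0.7}]'

```text
clock: 18.85
tool_pos: [0.5696, -0.0133, 0.148]
eef_rot: [0.011, 0.934, -0.005, 0.356]
contact_force: [-1.2, -5.8, -4.9]
opening: 0.127
finger_force: 40.0
```

Run:
```python
from h import *
st(); s=get_state();p=s["tool_pos"]; v=p-rod(0,0); r=np.hypot(v[0],v[2]); print(r,np.arctan2(v[2],v[0]),s["q"].round(2))
a=snapshot("scene")
cv2.imwrite("pics/s2.png",cv2.resize(a["img"][90:300,150:400],None,fx=2.5,fy=2.5)[:,:,::-1])
```

```text
t 18.85 [ 0.5696 -0.0133  0.148 ] [ 0.666 -0.016 -0.746] F [-1.16 -5.77 -4.86] open 0.127 ff 40.0
0.08555185022174487 1.1071439346551697 [ 0.4   0.97 -0.87  2.46  2.43  1.11 -0.84]
```

send_rows --motion '[{"x": 0, "y": 0, "z": 0, "rx": 0, "ry": 0, "rz": 0, "jaw": 3.5}, {"x": 0, "y": 0, "z": 0, "rx": 0, "ry": 0, "rz": 0, "jaw": 3.5}, {"x": 0, "y": 0, "z": 0, "rx": 0, "ry": 0, "rz": 0, "jaw": 3.5}, {"x": 0, "y": 0, "z": -1, "rx": 0, "ry": 0, "rz": 0, "jaw": 3.5}, {"x": 0, "y": 0, "z": -1.5, "rx": 0, "ry": 0.05, "rz": 0, "jaw": 3.5}]'

```text
clock: 19.4
tool_pos: [0.5519, -0.0103, 0.1659]
eef_rot: [0.009, 0.943, -0.002, 0.331]
contact_force: [0.9, -0.1, 0.6]
opening: 0.393
finger_force: 0.0
```

send_rows --motion '[{"x": 0, "y": 0, "z": -1.5, "rx": 0, "ry": 0.05, "rz": 0, "jaw": 3.5}, {"x": 0, "y": 0, "z": -1.5, "rx": 0, "ry": 0.05, "rz": 0, "jaw": 3.5}, {"x": 0, "y": 0, "z": -2, "rx": 0, "ry": 0.05, "rz": 0, "jaw": 3.5}, {"x": 0, "y": 0, "z": -2, "rx": 0, "ry": 0.05, "rz": 0, "jaw": 3.5}, {"x": 0, "y": 0, "z": -2, "rx": 0, "ry": 0.05, "rz": 0, "jaw": 3.5}]'

```text
clock: 19.9
tool_pos: [0.5044, -0.0101, 0.2415]
eef_rot: [0.009, 0.977, -0.002, 0.215]
contact_force: [-0.8, -2.0, -0.9]
opening: 0.398
finger_force: 0.0
```

Run:
```python
from h import *
st(); s=get_state(); print(s["q"].round(2))
B=pose("bar",0.)
rows([([.50,.02,.40],pose("rod",0.),8),([.53,.05,.43],B,12)],2.6)
a=snapshot("scene"); cv2.imwrite("pics/s2.png",cv2.resize(a["img"][90:300,150:400],None,fx=2.5,fy=2.5)[:,:,::-1])
print((proj(a,[rod(1.1,0),rod(1.1,.168),bar(1.2,0),H+RC.apply([-.161*np.cos(1.2)+.0,-.05,.161*np.sin(1.2)])])-[150,90])*2.5)
```

```text
t 19.9 [ 0.5044 -0.0101  0.2415] [ 0.419 -0.007 -0.908] F [-0.78 -2.04 -0.93] open 0.398 ff 0.0
[ 0.32  0.51 -0.63  2.31  1.68  0.38 -0.23]
t 19.9
--
{"x":-0.77,"y":0.38,"z":-1.82,"rx":-0.000,"ry":0.054,"rz":-0.002,"jaw":2.6}
{"x":-0.68,"y":0.38,"z":-1.86,"rx":-0.000,"ry":0.054,"rz":-0.002,"jaw":2.6}
{"x":-0.57,"y":0.37,"z":-1.90,"rx":-0.000,"ry":0.054,"rz":-0.002,"jaw":2.6}
{"x":-0.47,"y":0.37,"z":-1.93,"rx":-0.000,"ry":0.054,"rz":-0.002,"jaw":2.6}
{"x":-0.37,"y":0.37,"z":-1.95,"rx":-0.000,"ry":0.054,"rz":-0.002,"jaw":2.6}
--
{"x":-0.26,"y":0.37,"z":-1.96,"rx":-0.000,"ry":0.054,"rz":-0.002,"jaw":2.6}
{"x":-0.16,"y":0.37,"z":-1.98,"rx":-0.000,"ry":0.054,"rz":-0.002,"jaw":2.6}
{"x":-0.05,"y":0.38,"z":-1.98,"rx":-0.000,"ry":0.054,"rz":-0.002,"jaw":2.6}
{"x":-0.25,"y":0.25,"z":-0.25,"rx":0.000,"ry":0.000,"rz":0.131,"jaw":2.6}
{"x":-0.21,"y":0.28,"z":-0.25,"rx":0.000,"ry":0.000,"rz":0.131,"jaw":2.6}
--
{"x":-0.18,"y":0.31,"z":-0.25,"rx":0.000,"ry":0.000,"rz":0.131,"jaw":2.6}
{"x":-0.13,"y":0.33,"z":-0.25,"rx":0.000,"ry":0.000,"rz":0.131,"jaw":2.6}
{"x":-0.09,"y":0.34,"z":-0.25,"rx":0.000,"ry":0.000,"rz":0.131,"jaw":2.6}
{"x":-0.04,"y":0.35,"z":-0.25,"rx":0.000,"ry":0.000,"rz":0.131,"jaw":2.6}
{"x":0.00,"y":0.35,"z":-0.25,"rx":0.000,"ry":0.000,"rz":0.131,"jaw":2.6}
--
{"x":0.05,"y":0.35,"z":-0.25,"rx":0.000,"ry":0.000,"rz":0.131,"jaw":2.6}
{"x":0.09,"y":0.34,"z":-0.25,"rx":0.000,"ry":0.000,"rz":0.131,"jaw":2.6}
{"x":0.14,"y":0.33,"z":-0.25,"rx":0.000,"ry":0.000,"rz":0.131,"jaw":2.6}
{"x":0.18,"y":0.31,"z":-0.25,"rx":0.000,"ry":0.000,"rz":0.131,"jaw":2.6}
{"x":0.22,"y":0.28,"z":-0.25,"rx":0.000,"ry":0.000,"rz":0.131,"jaw":2.6}
[[374.54339632 287.28865978]
 [318.15616523 126.38786659]
 [267.72755073  22.11527089]
 [279.25738794  82.23203908]]
```

View pics/s2.png

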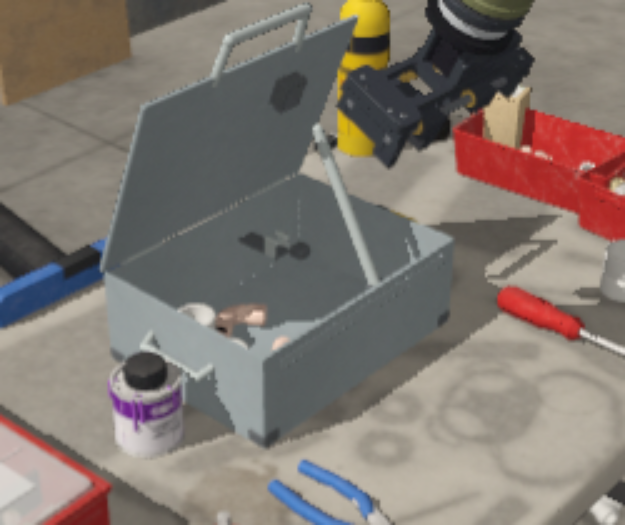

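The rod stands out of its clip with its tip at about (318,128), against a predicted (318,126), so it is at 1.10 as intended. The lid still stands. Now back to the bar.

send_rows --motion '[{"x": -0.8, "y": 0.4, "z": -1.8, "rx": 0, "ry": 0.054, "rz": 0, "jaw": 2.8}, {"x": -0.7, "y": 0.4, "z": -1.85, "rx": 0, "ry": 0.054, "rz": 0, "jaw": 2.8}, {"x": -0.6, "y": 0.4, "z": -1.9, "rx": 0, "ry": 0.054, "rz": 0, "jaw": 2.8}, {"x": -0.5, "y": 0.35, "z": -1.95, "rx": 0, "ry": 0.054, "rz": 0, "jaw": 2.8}, {"x": -0.4, "y": 0.35, "z": -1.95, "rx": 0, "ry": 0.054, "rz": 0, "jaw": 2.8}]'

```text
clock: 20.45
tool_pos: [0.4989, -0.0033, 0.3105]
eef_rot: [0.012, 0.993, -0.015, 0.114]
contact_force: [0.4, -1.0, -0.2]
opening: 0.319
finger_force: 0.0
```

send_rows --motion '[{"x": -0.25, "y": 0.35, "z": -1.95, "rx": 0, "ry": 0.054, "rz": 0, "jaw": 2.8}, {"x": -0.15, "y": 0.35, "z": -2, "rx": 0, "ry": 0.054, "rz": 0, "jaw": 2.8}, {"x": -0.05, "y": 0.4, "z": -2, "rx": 0, "ry": 0.054, "rz": 0, "jaw": 2.8}, {"x": -0.25, "y": 0.25, "z": -0.25, "rx": 0, "ry": 0, "rz": 0.13, "jaw": 2.8}, {"x": -0.2, "y": 0.3, "z": -0.25, "rx": 0, "ry": 0, "rz": 0.13, "jaw": 2.8}]'

```text
clock: 20.95
tool_pos: [0.4992, 0.0139, 0.3743]
eef_rot: [0.147, 0.988, -0.01, 0.037]
contact_force: [-0.3, -0.2, -0.3]
opening: 0.316
finger_force: 0.0
```

send_rows --motion '[{"x": -0.2, "y": 0.3, "z": -0.25, "rx": 0, "ry": 0, "rz": 0.13, "jaw": 2.8}, {"x": -0.15, "y": 0.35, "z": -0.25, "rx": 0, "ry": 0, "rz": 0.13, "jaw": 2.8}, {"x": -0.1, "y": 0.35, "z": -0.25, "rx": 0, "ry": 0, "rz": 0.13, "jaw": 2.8}, {"x": -0.05, "y": 0.35, "z": -0.25, "rx": 0, "ry": 0, "rz": 0.13, "jaw": 2.8}, {"x": 0, "y": 0.35, "z": -0.25, "rx": 0, "ry": 0, "rz": 0.13, "jaw": 2.8}]'

```text
clock: 21.45
tool_pos: [0.5109, 0.0265, 0.3868]
eef_rot: [0.454, 0.89, 0.002, 0.037]
contact_force: [-0.4, 0.0, 0.0]
opening: 0.32
finger_force: 0.0
```

send_rows --motion '[{"x": 0.05, "y": 0.35, "z": -0.25, "rx": 0, "ry": 0, "rz": 0.13, "jaw": 2.8}, {"x": 0.1, "y": 0.35, "z": -0.25, "rx": 0, "ry": 0, "rz": 0.13, "jaw": 2.8}, {"x": 0.15, "y": 0.35, "z": -0.25, "rx": 0, "ry": 0, "rz": 0.13, "jaw": 2.8}, {"x": 0.2, "y": 0.3, "z": -0.25, "rx": 0, "ry": 0, "rz": 0.13, "jaw": 2.8}, {"x": 0.2, "y": 0.3, "z": -0.25, "rx": 0, "ry": 0, "rz": 0.13, "jaw": 2.8}]'

```text
clock: 21.95
tool_pos: [0.5229, 0.0395, 0.3997]
eef_rot: [0.715, 0.698, 0.013, 0.035]
contact_force: [-0.5, -0.4, -0.6]
opening: 0.32
finger_force: 0.0
```

Run:
```python
from h import *
st(); s=get_state(); print(s["q"].round(2))
B=pose("bar",0.); g=np.array([.6255,.051,.336])
rows([(g+[0,0,.07],B,5),(g,B,5)],2.8)
```

```text
t 21.95 [0.5229 0.0395 0.3997] [ 0.067 -0.031 -0.997] F [-0.5  -0.41 -0.56] open 0.32 ff 0.0
[ 0.14  0.39 -0.5   1.68  0.26  1.07 -0.46]
t 21.95
--
{"x":0.28,"y":2.05,"z":0.01,"rx":0.014,"ry":0.006,"rz":-0.004,"jaw":2.8}
{"x":0.27,"y":2.05,"z":-0.02,"rx":0.014,"ry":0.006,"rz":-0.004,"jaw":2.8}
{"x":0.26,"y":2.05,"z":-0.05,"rx":0.014,"ry":0.006,"rz":-0.004,"jaw":2.8}
{"x":0.25,"y":2.05,"z":-0.07,"rx":0.014,"ry":0.006,"rz":-0.004,"jaw":2.8}
{"x":0.24,"y":2.05,"z":-0.10,"rx":0.014,"ry":0.006,"rz":-0.004,"jaw":2.8}
--
{"x":-0.00,"y":0.00,"z":1.40,"rx":-0.000,"ry":-0.000,"rz":0.000,"jaw":2.8}
{"x":-0.00,"y":0.00,"z":1.40,"rx":-0.000,"ry":-0.000,"rz":0.000,"jaw":2.8}
{"x":-0.00,"y":0.00,"z":1.40,"rx":-0.000,"ry":-0.000,"rz":0.000,"jaw":2.8}
{"x":-0.00,"y":0.00,"z":1.40,"rx":-0.000,"ry":-0.000,"rz":0.000,"jaw":2.8}
{"x":-0.00,"y":0.00,"z":1.40,"rx":-0.000,"ry":-0.000,"rz":0.000,"jaw":2.8}
```

send_rows --motion '[{"x": 0.3, "y": 2.05, "z": 0, "rx": 0.014, "ry": 0.006, "rz": -0.004, "jaw": 2.8}, {"x": 0.25, "y": 2.05, "z": 0, "rx": 0.014, "ry": 0.006, "rz": -0.004, "jaw": 2.8}, {"x": 0.25, "y": 2.05, "z": -0.05, "rx": 0.014, "ry": 0.006, "rz": -0.004, "jaw": 2.8}, {"x": 0.25, "y": 2.05, "z": -0.05, "rx": 0.014, "ry": 0.006, "rz": -0.004, "jaw": 2.8}, {"x": 0.25, "y": 2.05, "z": -0.1, "rx": 0.014, "ry": 0.006, "rz": -0.004, "jaw": 2.8}]'

```text
clock: 22.45
tool_pos: [0.6263, 0.0514, 0.4057]
eef_rot: [0.707, 0.708, -0.001, -0.001]
contact_force: [-0.6, 0.9, 0.3]
opening: 0.32
finger_force: 0.0
```

send_rows --motion '[{"x": 0, "y": 0, "z": 0.6, "rx": 0, "ry": 0, "rz": 0, "jaw": 2.8}, {"x": 0, "y": 0, "z": 0.6, "rx": 0, "ry": 0, "rz": 0, "jaw": 2.8}, {"x": 0, "y": 0, "z": 0.6, "rx": 0, "ry": 0, "rz": 0, "jaw": 2.8}, {"x": 0, "y": 0, "z": 0.6, "rx": 0, "ry": 0, "rz": 0, "jaw": 2.8}, {"x": 0, "y": 0, "z": 0, "rx": 0, "ry": 0, "rz": 0, "jaw": 2.8}]'

```text
clock: 22.95
tool_pos: [0.6256, 0.0512, 0.3816]
eef_rot: [0.707, 0.708, -0.0, -0.001]
contact_force: [-0.2, -0.5, 0.4]
opening: 0.314
finger_force: 0.0
```

Run:
```python
from h import *
st(); s=get_state()
B=pose("bar",0.); g=np.array([.6255,.051,.336])
rows([(g,B,5)],2.8)
```

```text
t 22.95 [0.6256 0.0512 0.3816] [-0.002  0.001 -1.   ] F [-0.17 -0.46  0.41] open 0.314 ff 0.0
t 22.95
--
{"x":-0.00,"y":-0.00,"z":0.91,"rx":-0.000,"ry":-0.000,"rz":0.001,"jaw":2.8}
{"x":-0.00,"y":-0.00,"z":0.91,"rx":-0.000,"ry":-0.000,"rz":0.001,"jaw":2.8}
{"x":-0.00,"y":-0.00,"z":0.91,"rx":-0.000,"ry":-0.000,"rz":0.001,"jaw":2.8}
{"x":-0.00,"y":-0.00,"z":0.91,"rx":-0.000,"ry":-0.000,"rz":0.001,"jaw":2.8}
{"x":-0.00,"y":-0.00,"z":0.91,"rx":-0.000,"ry":-0.000,"rz":0.001,"jaw":2.8}
```

send_rows --motion '[{"x": 0, "y": 0, "z": 0.9, "rx": 0, "ry": 0, "rz": 0, "jaw": 2.8}, {"x": 0, "y": 0, "z": 0.9, "rx": 0, "ry": 0, "rz": 0, "jaw": 2.8}, {"x": 0, "y": 0, "z": 0.9, "rx": 0, "ry": 0, "rz": 0, "jaw": 2.8}, {"x": 0, "y": 0, "z": 0.9, "rx": 0, "ry": 0, "rz": 0, "jaw": 2.8}, {"x": 0, "y": 0, "z": 0.9, "rx": 0, "ry": 0, "rz": 0, "jaw": 2.8}]'

```text
clock: 23.45
tool_pos: [0.6268, 0.0516, 0.3365]
eef_rot: [0.707, 0.708, 0.001, -0.001]
contact_force: [-0.0, 0.1, 0.8]
opening: 0.317
finger_force: 0.0
```

send_rows --motion '[{"x": 0, "y": 0, "z": 0, "rx": 0, "ry": 0, "rz": 0, "jaw": 0.8}, {"x": 0, "y": 0, "z": 0, "rx": 0, "ry": 0, "rz": 0, "jaw": 0.8}, {"x": 0, "y": 0, "z": 0, "rx": 0, "ry": 0, "rz": 0, "jaw": 0.8}, {"x": 0, "y": 0, "z": 0, "rx": 0, "ry": 0, "rz": 0, "jaw": 0.8}, {"x": 0, "y": 0, "z": 0, "rx": 0, "ry": 0, "rz": 0, "jaw": 0.8}]' --grip_force 20

```text
clock: 23.95
tool_pos: [0.627, 0.0517, 0.3376]
eef_rot: [0.707, 0.708, 0.001, -0.001]
contact_force: [0.6, 0.3, -2.2]
opening: 0.127
finger_force: 20.0
```

Run:
```python
from h import *
st(); p=get_state()["tool_pos"]; v=p-H; t=np.arctan2(v[2],-v[0]); print(t,np.hypot(v[0],v[2]))
h=lambda a:H+[-.252*np.cos(a),0,.252*np.sin(a)]
c=p
for a in np.arange(t-.03,.80,-.03):
    d=h(a)-c if a>t-.04 else h(a)-h(a+.03); print("%.3f y %.2f z %.2f"%(a,d[0]*100,-d[2]*100))
```

```text
t 23.95 [0.627  0.0517 0.3376] [ 0.001  0.003 -1.   ] F [ 0.62  0.28 -2.23] open 0.127 ff 20.0
1.208419916260849 0.2524759221894607
1.178 y -0.69 z 0.32
1.148 y -0.69 z 0.30
1.118 y -0.68 z 0.32
1.088 y -0.67 z 0.34
1.058 y -0.66 z 0.36
1.028 y -0.65 z 0.38
0.998 y -0.64 z 0.40
0.968 y -0.63 z 0.42
0.938 y -0.62 z 0.44
0.908 y -0.60 z 0.46
0.878 y -0.59 z 0.47
0.848 y -0.57 z 0.49
0.818 y -0.56 z 0.51
```

send_rows --motion '[{"x": 0, "y": -0.69, "z": 0.3, "rx": 0, "ry": 0, "rz": 0, "jaw": 0.8}, {"x": 0, "y": -0.69, "z": 0.3, "rx": 0, "ry": 0, "rz": 0, "jaw": 0.8}, {"x": 0, "y": -0.68, "z": 0.32, "rx": 0, "ry": 0, "rz": 0, "jaw": 0.8}, {"x": 0, "y": -0.67, "z": 0.34, "rx": 0, "ry": 0, "rz": 0, "jaw": 0.8}, {"x": 0, "y": -0.66, "z": 0.36, "rx": 0, "ry": 0, "rz": 0, "jaw": 0.8}]'

```text
clock: 24.45
tool_pos: [0.5924, 0.0518, 0.3211]
eef_rot: [0.707, 0.708, 0.001, -0.001]
contact_force: [0.7, 0.1, 2.0]
opening: 0.127
finger_force: 20.0
```

send_rows --motion '[{"x": 0, "y": -0.65, "z": 0.38, "rx": 0, "ry": 0, "rz": 0, "jaw": 0.8}, {"x": 0, "y": -0.64, "z": 0.4, "rx": 0, "ry": 0, "rz": 0, "jaw": 0.8}, {"x": 0, "y": -0.42, "z": 0.28, "rx": 0, "ry": 0, "rz": 0, "jaw": 0.8}, {"x": 0, "y": 0, "z": 0, "rx": 0, "ry": 0, "rz": 0, "jaw": 0.8}, {"x": 0, "y": 0, "z": 0, "rx": 0, "ry": 0, "rz": 0, "jaw": 0.8}]'

```text
clock: 24.95
tool_pos: [0.5747, 0.0519, 0.31]
eef_rot: [0.706, 0.708, -0.0, -0.002]
contact_force: [-2.7, 1.5, -0.0]
opening: 0.123
finger_force: 20.0
```

Run:
```python
from h import *
st(); p=get_state()["tool_pos"]; v=p-H; t=np.arctan2(v[2],-v[0]); print(t,np.hypot(v[0],v[2]))
a=snapshot("scene"); c=a["img"][90:240,200:340]; cv2.imwrite("pics/s3.png",cv2.resize(c,None,fx=4,fy=4,interpolation=cv2.INTER_CUBIC)[:,:,::-1])
print((proj(a,[rod(1.1,.168)])-[200,90])*4)
```

```text
t 24.95 [0.5747 0.0519 0.31  ] [-0.003  0.002 -1.   ] F [-2.74  1.46 -0.01] open 0.123 ff 20.0
0.9735716603132916 0.2522066298057455
[[309.04986437 202.22058655]]
```

send_rows --motion '[{"x": 0, "y": -0.31, "z": 0.21, "rx": 0, "ry": 0, "rz": 0, "jaw": 0.8}, {"x": 0, "y": -0.31, "z": 0.22, "rx": 0, "ry": 0, "rz": 0, "jaw": 0.8}, {"x": 0, "y": -0.3, "z": 0.22, "rx": 0, "ry": 0, "rz": 0, "jaw": 0.8}, {"x": 0, "y": -0.3, "z": 0.23, "rx": 0, "ry": 0, "rz": 0, "jaw": 0.8}, {"x": 0, "y": 0, "z": 0, "rx": 0, "ry": 0, "rz": 0, "jaw": 0.8}]'

```text
clock: 25.5
tool_pos: [0.5631, 0.0519, 0.3014]
eef_rot: [0.707, 0.708, 0.001, -0.001]
contact_force: [-0.5, 3.2, -1.2]
opening: 0.126
finger_force: 20.0
```

Run:
```python
from h import *
st(); p=get_state()["tool_pos"]; v=p-H; t=np.arctan2(v[2],-v[0]); print(t,np.hypot(v[0],v[2]))
```

```text
t 25.5 [0.5631 0.0519 0.3014] [-0.     0.003 -1.   ] F [-0.51  3.17 -1.2 ] open 0.126 ff 20.0
0.916265308536783 0.2520198871928299
```

send_rows --motion '[{"x": 0, "y": -0.2, "z": 0.15, "rx": 0, "ry": 0, "rz": 0, "jaw": 0.8}, {"x": 0, "y": -0.2, "z": 0.15, "rx": 0, "ry": 0, "rz": 0, "jaw": 0.8}, {"x": 0, "y": -0.2, "z": 0.16, "rx": 0, "ry": 0, "rz": 0, "jaw": 0.8}, {"x": 0, "y": 0, "z": 0, "rx": 0, "ry": 0, "rz": 0, "jaw": 0.8}, {"x": 0, "y": 0, "z": 0, "rx": 0, "ry": 0, "rz": 0, "jaw": 0.8}]'

```text
clock: 26.0
tool_pos: [0.5576, 0.0519, 0.297]
eef_rot: [0.707, 0.708, 0.001, -0.001]
contact_force: [1.1, 3.0, -2.0]
opening: 0.127
finger_force: 20.0
```

Run:
```python
from h import *
st(); p=get_state()["tool_pos"]; v=p-H; t=np.arctan2(v[2],-v[0]); print(t,np.hypot(v[0],v[2]))
```

```text
t 26.0 [0.5576 0.0519 0.297 ] [ 0.     0.003 -1.   ] F [ 1.11  3.05 -2.  ] open 0.127 ff 20.0
0.8883983615307598 0.25190540748525075
```

send_rows --motion '[{"x": 0, "y": -0.1, "z": 0.08, "rx": 0, "ry": 0, "rz": 0, "jaw": 0.8}, {"x": 0, "y": -0.1, "z": 0.08, "rx": 0, "ry": 0, "rz": 0, "jaw": 0.8}, {"x": 0, "y": -0.1, "z": 0.08, "rx": 0, "ry": 0, "rz": 0, "jaw": 0.8}, {"x": 0, "y": -0.1, "z": 0.08, "rx": 0, "ry": 0, "rz": 0, "jaw": 0.8}, {"x": 0, "y": 0, "z": 0, "rx": 0, "ry": 0, "rz": 0, "jaw": 0.8}]'

```text
clock: 26.5
tool_pos: [0.5566, 0.0519, 0.2961]
eef_rot: [0.707, 0.707, 0.004, 0.002]
contact_force: [4.8, 2.1, 7.6]
opening: 0.127
finger_force: 20.0
```

Run:
```python
from h import *
st(); p=get_state()["tool_pos"]; v=p-H; t=np.arctan2(v[2],-v[0]); print(t,np.hypot(v[0],v[2]))
```

```text
t 26.5 [0.5566 0.0519 0.2961] [ 0.008  0.004 -1.   ] F [4.85 2.14 7.56] open 0.127 ff 20.0
0.8830454539946841 0.25184340935995053
```

Run:
```python
from h import *
a=snapshot("scene"); c=a["img"][95:225,210:340]; cv2.imwrite("pics/s4.png",cv2.resize(c,None,fx=4.5,fy=4.5,interpolation=cv2.INTER_CUBIC)[:,:,::-1])
print((proj(a,[rod(1.1,.168),rod(1.1,0)])-[210,95])*4.5)
```

```text
[[302.68109742 204.99815987]
 [404.17811337 494.61958761]]
```

View pics/s4.png

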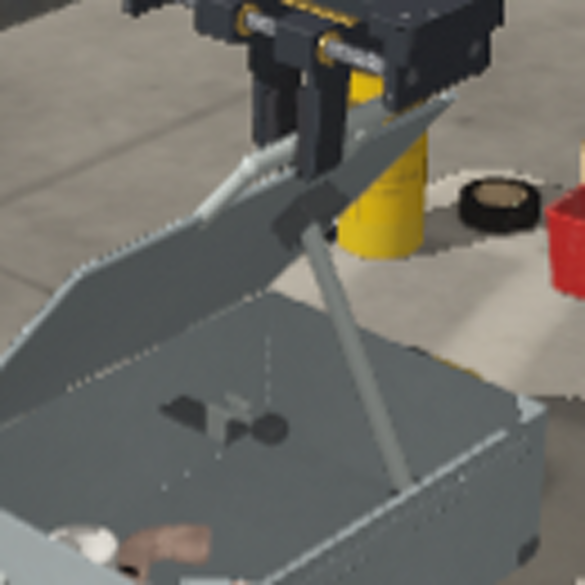

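The rod's free end runs up into the slot pocket at about (305,220) and the lid has stopped on it at 0.88. Now I'll release, go up and shut the fingers.

send_rows --motion '[{"x": 0, "y": 0.1, "z": -0.15, "rx": 0, "ry": 0, "rz": 0, "jaw": 2.8}, {"x": 0, "y": 0, "z": 0, "rx": 0, "ry": 0, "rz": 0, "jaw": 2.8}, {"x": 0, "y": 0, "z": 0, "rx": 0, "ry": 0, "rz": 0, "jaw": 2.8}, {"x": 0, "y": 0, "z": 0, "rx": 0, "ry": 0, "rz": 0, "jaw": 2.8}, {"x": 0, "y": 0, "z": -1, "rx": 0, "ry": 0, "rz": 0, "jaw": 2.8}]'

```text
clock: 27.05
tool_pos: [0.5534, 0.051, 0.3044]
eef_rot: [0.707, 0.707, -0.001, -0.002]
contact_force: [-0.6, -0.6, 0.6]
opening: 0.318
finger_force: 0.0
```

send_rows --motion '[{"x": 0, "y": 0, "z": -1, "rx": 0, "ry": 0, "rz": 0, "jaw": 2.8}, {"x": 0, "y": 0, "z": -1.5, "rx": 0, "ry": 0, "rz": 0, "jaw": 2.8}, {"x": 0, "y": 0, "z": -1, "rx": 0, "ry": 0, "rz": 0, "jaw": 2.8}, {"x": 0, "y": 0, "z": 0, "rx": 0, "ry": 0, "rz": 0, "jaw": 0}, {"x": 0, "y": 0, "z": 0, "rx": 0, "ry": 0, "rz": 0, "jaw": 0}]'

```text
clock: 27.55
tool_pos: [0.5546, 0.0515, 0.3407]
eef_rot: [0.707, 0.707, 0.001, -0.001]
contact_force: [0.3, -0.5, -0.2]
opening: 0.162
finger_force: 0.0
```

send_rows --motion '[{"x": 0, "y": 0, "z": 0, "rx": 0, "ry": 0, "rz": 0, "jaw": 0}, {"x": 0, "y": 0, "z": 0, "rx": 0, "ry": 0, "rz": 0, "jaw": 0}, {"x": 0, "y": 0, "z": 0, "rx": 0, "ry": 0, "rz": 0, "jaw": 0}, {"x": 0, "y": 0, "z": 0, "rx": 0, "ry": 0, "rz": 0, "jaw": 0}, {"x": 0, "y": 0, "z": 0, "rx": 0, "ry": 0, "rz": 0, "jaw": 0}]'

```text
clock: 28.05
tool_pos: [0.5546, 0.0515, 0.3404]
eef_rot: [0.707, 0.708, 0.001, -0.001]
contact_force: [-0.4, 0.0, 0.7]
opening: 0.004
finger_force: 0.0
```

Run:
```python
from h import *
st()
# bar position from its light colour in the top view: predicted pixels for two angles
a=snapshot("top")
for t in (.83,.883): print(t,proj(a,[bar(t,-.045),bar(t,.045)]).round(1), bar(t).round(4))
c=a["img"][200:300,200:320].astype(int); m=(c.min(2)>165)&((c.max(2)-c.min(2))<25); print(c.max(),m.sum())
save(a,"top9")
```

```text
t 28.05 [0.5546 0.0515 0.3404] [ 0.     0.002 -1.   ] F [-0.38  0.02  0.7 ] open 0.004 ff 0.0
0.83 [[278.3 212.9]
 [237.9 212. ]] [0.5465 0.0507 0.2875]
0.883 [[278.5 207.9]
 [237.8 206.9]] [0.5566 0.0506 0.2962]
255 135
```

send_rows --motion '[{"x": 0, "y": 0.2, "z": 0.7, "rx": 0, "ry": 0, "rz": 0, "jaw": 0}, {"x": 0, "y": 0, "z": 0.8, "rx": 0, "ry": 0, "rz": 0, "jaw": 0}, {"x": 0, "y": 0, "z": 0.6, "rx": 0, "ry": 0, "rz": 0, "jaw": 0}, {"x": 0, "y": 0, "z": 0.3, "rx": 0, "ry": 0, "rz": 0, "jaw": 0}, {"x": 0, "y": 0, "z": 0, "rx": 0, "ry": 0, "rz": 0, "jaw": 0}]'

```text
clock: 28.6
tool_pos: [0.5563, 0.0515, 0.3158]
eef_rot: [0.707, 0.708, 0.0, -0.001]
contact_force: [0.7, -0.2, -0.0]
opening: 0.004
finger_force: 0.0
```

send_rows --motion '[{"x": 0, "y": 0, "z": 0.1, "rx": 0, "ry": 0, "rz": 0, "jaw": 0}, {"x": 0, "y": 0, "z": 0.1, "rx": 0, "ry": 0, "rz": 0, "jaw": 0}, {"x": 0, "y": 0, "z": 0.1, "rx": 0, "ry": 0, "rz": 0, "jaw": 0}, {"x": 0, "y": 0, "z": 0.1, "rx": 0, "ry": 0, "rz": 0, "jaw": 0}, {"x": 0, "y": 0, "z": 0, "rx": 0, "ry": 0, "rz": 0, "jaw": 0}]'

```text
clock: 29.1
tool_pos: [0.5568, 0.0517, 0.313]
eef_rot: [0.707, 0.707, 0.001, -0.0]
contact_force: [-0.6, 0.0, 3.0]
opening: 0.001
finger_force: 1.5
```

send_rows --motion '[{"x": 0, "y": 0, "z": 0.1, "rx": 0, "ry": 0, "rz": 0, "jaw": 0}, {"x": 0, "y": 0, "z": 0.05, "rx": 0, "ry": 0, "rz": 0, "jaw": 0}, {"x": 0, "y": 0, "z": 0, "rx": 0, "ry": 0, "rz": 0, "jaw": 0}, {"x": 0, "y": 0, "z": 0, "rx": 0, "ry": 0, "rz": 0, "jaw": 0}, {"x": 0, "y": 0, "z": 0, "rx": 0, "ry": 0, "rz": 0, "jaw": 0}]'

```text
clock: 29.6
tool_pos: [0.5567, 0.0517, 0.3126]
eef_rot: [0.707, 0.707, 0.001, -0.0]
contact_force: [-4.1, -1.1, 12.1]
opening: 0.008
finger_force: 5.8
```

send_rows --motion '[{"x": 0, "y": 0, "z": 0.03, "rx": 0, "ry": 0, "rz": 0, "jaw": 0}, {"x": 0, "y": 0, "z": 0, "rx": 0, "ry": 0, "rz": 0, "jaw": 0}, {"x": 0, "y": 0, "z": 0, "rx": 0, "ry": 0, "rz": 0, "jaw": 0}, {"x": 0, "y": 0, "z": 0, "rx": 0, "ry": 0, "rz": 0, "jaw": 0}, {"x": 0, "y": 0, "z": 0, "rx": 0, "ry": 0, "rz": 0, "jaw": 0}]'

```text
clock: 30.1
tool_pos: [0.5567, 0.0517, 0.3127]
eef_rot: [0.707, 0.707, 0.001, -0.0]
contact_force: [-3.8, -1.5, 13.8]
opening: 0.005
finger_force: 6.7
```

send_rows --motion '[{"x": 0, "y": 0, "z": 0, "rx": 0, "ry": 0, "rz": 0, "jaw": 0}, {"x": 0, "y": 0, "z": 0, "rx": 0, "ry": 0, "rz": 0, "jaw": 0}, {"x": 0, "y": 0, "z": 0, "rx": 0, "ry": 0, "rz": 0, "jaw": 0}, {"x": 0, "y": 0, "z": 0, "rx": 0, "ry": 0, "rz": 0, "jaw": 0}, {"x": 0, "y": 0, "z": 0, "rx": 0, "ry": 0, "rz": 0, "jaw": 0}]'

```text
clock: 30.6
tool_pos: [0.5567, 0.0517, 0.3127]
eef_rot: [0.707, 0.707, 0.001, -0.0]
contact_force: [-4.5, -1.3, 12.4]
opening: 0.009
finger_force: 6.7
```

The prop held 12-14 N for over a second with no sinking. Lifting off.

send_rows --motion '[{"x": 0, "y": 0, "z": -0.3, "rx": 0, "ry": 0, "rz": 0, "jaw": 0}, {"x": 0, "y": 0, "z": -1, "rx": 0, "ry": 0, "rz": 0, "jaw": 0}, {"x": 0, "y": 0, "z": -2, "rx": 0, "ry": 0, "rz": 0, "jaw": 0}, {"x": 0, "y": 0, "z": -2, "rx": 0, "ry": 0, "rz": 0, "jaw": 0}, {"x": 0, "y": 0, "z": -2, "rx": 0, "ry": 0, "rz": 0, "jaw": 0}]'

```text
clock: 31.1
tool_pos: [0.5566, 0.0515, 0.3847]
eef_rot: [0.707, 0.708, 0.001, -0.001]
contact_force: [0.7, 0.3, 0.1]
opening: 0.003
finger_force: 0.0
```

send_rows --motion '[{"x": 0, "y": 0, "z": -1, "rx": 0, "ry": 0, "rz": 0, "jaw": 0}, {"x": 0, "y": 0, "z": 0, "rx": 0, "ry": 0, "rz": 0, "jaw": 0}, {"x": 0, "y": 0, "z": 0, "rx": 0, "ry": 0, "rz": 0, "jaw": 0}, {"x": 0, "y": 0, "z": 0, "rx": 0, "ry": 0, "rz": 0, "jaw": 0}, {"x": 0, "y": 0, "z": 0, "rx": 0, "ry": 0, "rz": 0, "jaw": 0}]'

```text
clock: 31.6
tool_pos: [0.5562, 0.0513, 0.3928]
eef_rot: [0.707, 0.708, 0.0, -0.001]
contact_force: [0.3, 0.1, 0.2]
opening: 0.006
finger_force: 0.0
```

Run:
```python
from h import *
st()
a=snapshot("scene"); b=cv2.imread("pics/s4.png")[:,:,::-1]
c=cv2.resize(a["img"][95:225,210:340],None,fx=4.5,fy=4.5,interpolation=cv2.INTER_CUBIC)
d=cv2.absdiff(c,np.ascontiguousarray(b)).mean(2)
print("rod/pocket diff",d[200:480,260:420].mean(),"lid underside diff",d[270:400,0:200].mean())
print(finish_job())
```

```text
t 31.6 [0.5562 0.0513 0.3928] [-0.001  0.002 -1.   ] F [0.27 0.1  0.22] open 0.006 ff 0.0
rod/pocket diff 0.6234300595238095 lid underside diff 1.1665897435897434
the job is handed in; nothing more can be done
None
```

The lid stands propped on the rod at about 0.88 rad. It bore a straight press of 12–14 N on the bar for over a second without sinking, and I handed the job in at about 32 s with the gripper clear.

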